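# Load the pill dispenser and lock its head

## Task

Get the pill dispenser ready: take the dust cap off its collar and set it upright on the brass tray, and slide every pill cartridge on the table fully home into a bay of its own. Once all the cartridges are in, set the locking head in the collar and twist its handle clockwise as far as it goes, so that the ramps draw it down tight; leave the other things on the table alone.

Things in the scene. Friction and masses are not known exactly. Their poses are not given: they have to be found in the camera images.
- dispenser: Low white fixed machine, 116 mm deep (x) x 173 wide (y) x 25 high, roof 8 mm thick (z 17 to 25), a steel collar on top and three bays in its front. Origin: centre of its footprint on the table; +x from its front (facing the robot, at x = -58 mm) to its back, z up. The walls between the bays end in pointed noses reaching to x = -63.5 mm.
- bay_0 (a point): Centre of the mouth of the right-hand bay (dispenser y = -54 mm), on the table; axes as the dispenser's, +x goes in. A slot 43 mm wide and 17 mm high whose floor is the table; a rigid stop 54 mm inside. Any cartridge fits any bay.
- bay_1 (a point): The same for the middle bay (dispenser y = 0).
- bay_2 (a point): The same for the left-hand bay (dispenser y = +54 mm).
- collar (a point): Centre of the top of the sprung seat, when free, inside the collar: 33 mm above the table, on the axis. The collar is a ring of inner radius 50, outer 55 mm, top 52 mm above the table, with three inward lugs (inner radius 42 mm). Under them, ramps push the head and the seat down 3 mm as it turns clockwise (seen from above), then run level to a stop. Turning takes up to 1 N m; it stays where left.
- lug_entry (a point): Point beside the collar, 115 mm from its axis, where the head's handle points when its three pins are in the middle of the gaps between the lugs, so that the head drops onto the seat; they clear the lugs within about 0.35 rad either way. The handle is then over the front of the bays.
- lug_stop (a point): The same, about 1.33 rad clockwise from lug_entry: where the handle points when the head has been turned tight against the stop (good to about 0.05 rad). It then stands clear of the bays, beside the left one.
- head: Locking head, 0.35 kg: disc 80 mm across, 16 mm thick, with three pins (8 mm thick, 8 mm above the underside) out to 48 mm radius at 60, 180, 300 degrees from +x, and above it a straight black bar handle 16 mm wide, z 26 to 44 mm, along x from -25 to +125 mm. Origin: centre of the disc's underside; +x along the handle. Starts upright on the table; drawn tight it lies 30 mm above the table.
- dust_cap: Grey round dust cap lying on the dispenser's collar at the start, 0.12 kg: flange 108 mm in diameter and 6 mm thick (z 10 to 16 mm), a boss below it 74 mm in diameter and 10 mm high that sits inside the collar, and a knob 25 mm in diameter on top up to z = 44 mm. Origin at the centre of the boss's underside, z up.
- cartridge_0: White pill cartridge, 0.12 kg: slab 88 mm long (x) x 40 wide x 14 high, with a grip fin on top of its rear end (x -42 to -16 mm, 12 mm wide, up to z = 39 mm). Origin: centre of the slab's underside; +x is its front end, which goes into the bay first; fin and rear 34 mm stay outside. Home against the stop its origin is 10 mm inside the bay's mouth. Starts flat on the table; may be absent.
- cartridge_1: Same as cartridge_0; may be absent. (The white paper cover on the left part of the table is 1.5 mm thick; things on it lie that much higher.)
- cartridge_2: Same as cartridge_0; may be absent.
- brass_tray: Flat fixed brass tray, 150 mm (x) x 112 mm (y), rim 9 mm high; origin at the centre of its underside, on the table.
- tape_roll: Bystander, to be left alone: roll of tape, 96 mm across, 48 mm high; origin at the centre of its underside.
- lot_stamp: Bystander, to be left alone: wooden stamp, 54 mm high; origin at the centre of its underside.
- vial_4: Bystander, to be left alone: gold vial, 22 mm across, 29 mm high; origin at the centre of its underside.
- jar_2: Bystander, to be left alone: jar, 63 mm across, 66 mm high; origin at the centre of its underside.
- jar_0: Bystander, to be left alone: jar, 59 mm across, 46 mm high; origin at the centre of its underside.
- card_stack: Bystander, to be left alone: stack of blank cards, 77 x 65 x 17 mm; origin at the centre of its underside.
- press_paddle: Bystander, to be left alone: wooden paddle with a knob, 70 x 120 x 41 mm; origin at the centre of its underside.
- pen: Bystander, to be left alone: pen, 145 mm long; origin at the centre of its underside.
- pill_press: Fixed green hand press standing among the work, not part of the job: 199 x 124 mm, 297 mm tall, with a lever at its right. Origin: centre of its underside on the table. Carry things over or round it.

How it is judged:
By the outcome, as a careful person would: the job done as asked, in the order asked, and still so for the second after the job is handed in, with the robot touching nothing.
Of cartridge_0, cartridge_1, cartridge_2 only 2 to 3 are there at a start; the rules pass over those that are not, and their reading is None.
At some moment in a run one of cartridge_0, cartridge_1, cartridge_2 may be knocked a few centimetres aside while the robot is not near it.
It also fails if it takes over 210 s, if anything falls off the work surface, if the arm or the gripper's body presses on something with over 40 N, if the wrist force passes 120 N, or if a joint passes its speed limit or range.

## Robot

A 6-joint arm with a two-finger parallel gripper is mounted at the origin on a cart in front of the work surface, level with it; the furniture and walls round the work are solid. World frame = base frame: x ahead of the robot, y to its left, z up, the work surface at z = 0. Lengths are in m, angles in degrees, forces in N, time in s.
With the tool pointing down it reaches from about 0.35 to 0.875 m from the base axis. Payload 4.2 kg.
Tool frame: the origin (TCP) lies between the finger pads; the fingertips stand 17 mm ahead of it and the grasp point (between the pads) lies 2 mm behind it; z points along the fingers, y is the line along which they close (so a half turn about z gives the same grasp; the last joint's range is limited). The gripper opens to 87 mm and grips with 3 to 60 N. Pads are 19 mm wide; open, the fingers measure 117 mm over their backs; the gripper's body (75 mm by 190 mm) begins 51 mm behind the grasp point.
Start: joints at [90.39, 22.042, 0.453, 0, -68.411, -14.817], TCP at [0.156, 0.605, 0.24] pointing down, gripper open.
Joint ranges: [-179.83, 179.83], [-69.29, 118.12], [-61.27, 80.66], [-181.25, 117.63], [-171.15, -9.14], [-177.46, 177.46]. Speed limits (degrees/s): [159.86, 159.86, 180, 180, 180, 180].

## Interface

Orientations are given as a 3x3 rotation matrix whose columns are the frame's x, y, z axes.
In Python, from station import sense, capture, r, masks_of gives the robot as it stands.
- The arm moves only by the tool apply_moves, never from a script. Its argument "steps" is a list that holds one entry, the list of rows, each a list of 7 numbers: the opening, from 0 (shut) to 1 (fully open), then the shift along the tool's x, y, z in mm, then the turn, a rotation vector about the tool's x, y, z in rad. A call has 1 to 12 rows; each row shifts and turns the commanded pose from where the row before left it, along the tool's axes as they then stand; what a row does not reach is not made up. A row lasts 1/8 s, in which the tool goes at most 62.5 mm and 10.7 degrees, less where a joint would pass 70% of its speed; a pose out of reach is approached as far as the arm can. A call with a gripper value outside its range is refused whole. The fingers move at their own pace and stop on an object; the grip force is fixed at half the most. Time passes only in rows, so rows that do not move let the fingers close. It gives the time, the measured TCP pose, the force and the opening at its end, in the units of the state.
- sense(): the state, without advancing time (a new reading comes with each control period).
- capture(name): name is "scene" or "top" or "wrist"; returns a dict with "color" (400x640x3 uint8, red, green, blue), "vfov" (degrees; the focal length in pixels is half the picture's height over the tangent of half this angle, whatever the lens; pixels are square), "cx", "cy" (the principal point, pixels), "T" (4x4, takes a point from camera to world coordinates). Camera axes: x right, y down, z forward; pixel columns grow to the right and rows downward; lengths in m; the calibration is good to about 2 mm. A picture is of the moment at which its call begins. There is no depth.
- r.finish_job(): hands the job in, once; it reports no verdict.
Trained networks look in a picture, given as the dict that the camera call returned (one of the last four; its "shot" number tells which), for a name from the list of things; names that differ only in an ending like _2 or _b are one class to them, and where a whole thing is asked for, a point or a joint stands for the part that bears it (a point fixed in the world has none). Each returns a list of dicts, best first, with "confidence" (0 to 1); they miss things now and then, are a little off and sometimes report something else, mostly with a low value. They report only what shows in the picture. A call takes as long as a camera call.
- masks_of(picture, thing): "pixels" (400x640 bool, what is visible of it) and "box" ([left, top, width, height] in pixels, round what is visible of it).
The state is a dict: "time_s": time; "joints": joint angles; "joint_velocities": joint speeds; "effort": joint torques, N m; "tcp_pos": TCP position; "ee_rot": TCP orientation; "wrist_force": force on the tool from outside, world axes, zero at the start; "moment": the same for the moment, N m; "gripper_width": opening from 0.0 (shut) to 1.0 (fully open).
Only numpy, scipy, OpenCV 4.12 (cv2) and the standard library are available. Lean on these libraries where they do the work, as an engineer would, in place of code of your own. Each camera call takes 0.05 s, during which the arm holds its last target. There are 200 camera calls.

## Working session

There is one attempt and no reset: what is moved stays moved. The work goes in short steps, Python scripts to look and compute and a tool call to move; the robot and the scene stay as the last step left them, time stands still between calls to the robot, and variables do not carry over. Pictures are saved under pics/ and viewed, on a budget of 14 in all, crops included, one or two more only if the job needs it, and the job is handed in when it is done.

Besides the shell and the picture viewer there is one more tool, called after "Request:" as name(argument=value, ...), one argument or row to a line, values as JSON. apply_moves: Moves the arm, as the interface text tells. Its arguments: {"type":"object","properties":{"steps":{"type":"array","items":{"type":"array","items":{"type":"array","items":{"type":"number"}}}}},"required":["steps"]}

```bash
ls; mkdir -p pics; cat > h.py <<'E'
import numpy as np, cv2, json
from station import sense, capture, r, masks_of
def save(p,n): cv2.imwrite('pics/'+n+'.png', p['color'][:,:,::-1])
def ray(p,u,v):
    f=p['color'].shape[0]/2/np.tan(np.radians(p['vfov'])/2)
    T=np.array(p['T']); d=T[:3,:3]@np.array([(u-p['cx'])/f,(v-p['cy'])/f,1]); return T[:3,3],d
def at(p,u,v,z=0):
    o,d=ray(p,u,v); return o+d*(z-o[2])/d[2]
def proj(p,X):
    f=p['color'].shape[0]/2/np.tan(np.radians(p['vfov'])/2)
    T=np.array(p['T']); c=(np.asarray(X)-T[:3,3])@T[:3,:3]; return np.array([p['cx']+f*c[...,0]/c[...,2],p['cy']+f*c[...,1]/c[...,2]]).T
E
python3 - <<'E'
from h import *
s=sense(); print({k:np.round(v,3).tolist() for k,v in s.items()})
ps={n:capture(n) for n in ("top","scene","wrist")}
for n,p in ps.items():
    save(p,n+'0'); print(n,p['vfov'],p['cx'],p['cy'],np.round(p['T'],3).tolist())
for n in ("top","scene"):
  p=ps[n]
  for t in ("dispenser","head","dust_cap","cartridge_0","brass_tray","pill_press"):
    for m in masks_of(p,t):
        ys,xs=np.nonzero(m['pixels']); (c,wh,a)=cv2.minAreaRect(np.c_[xs,ys].astype(np.float32))
        print(n,t,round(m['confidence'],2),m['box'],len(xs),'cen',np.round([xs.mean(),ys.mean()],1),'rect',np.round(c,1),np.round(wh,1),round(a,1),'xy',np.round(at(p,xs.mean(),ys.mean(),0.014)[:2],3))
E
```

```text
pics
{'time_s': 0.0, 'joints': [90.389, 22.09, 0.38, -0.031, -68.411, -14.817], 'joint_velocities': [0.034, -0.074, 0.083, -0.01, 0.005, 0.092], 'effort': [0.001, -39.066, 18.74, 4.22, 0.011, -0.0], 'tcp_pos': [0.156, 0.605, 0.238], 'ee_rot': [[0.968, -0.249, -0.0], [-0.249, -0.968, -0.002], [0.0, 0.002, -1.0]], 'wrist_force': [0.649, -0.133, 0.178], 'moment': [-0.0, -0.008, 0.021], 'gripper_width': 0.999}
top 42.813533149719866 319.309099085151 198.01411106670656 [[0.01, -0.982, 0.189, 0.229], [-1.0, -0.011, -0.0, 0.142], [0.002, -0.189, -0.982, 1.595], [0.0, 0.0, 0.0, 1.0]]
scene 55.8248122635406 321.46078912473695 193.7805621001481 [[0.565, 0.397, -0.723, 1.407], [0.825, -0.263, 0.5, -0.479], [0.008, -0.879, -0.476, 0.669], [0.0, 0.0, 0.0, 1.0]]
wrist 63.51564272093427 318.8899885627821 200.1531013915317 [[-0.25, -0.927, -0.279, 0.232], [-0.968, 0.24, 0.069, 0.586], [0.003, 0.288, -0.958, 0.383], [0.0, 0.0, 0.0, 1.0]]
top dispenser 0.79 [404.2, 146.3, 60.8, 40.1] 1119 cen [429.3 170.7] rect [431.9 168.5] [37.6 56.3] 84.9 xy [ 0.626 -0.209]
top head 0.67 [418.1, 225.8, 48.2, 27.6] 
[... 964 characters left out ...]
7.3] 879 cen [234.4 256.6] rect [234.5 256.5] [27. 39.] 90.0 xy [ 0.581 -0.2  ]
scene dust_cap 0.47 [383.3, 163.4, 15.4, 17.2] 225 cen [390.5 172.5] rect [390.3 172.4] [14.7 17.1] 16.7 xy [0.417 0.547]
scene cartridge_0 0.66 [349.6, 171.3, 25.4, 14.1] 152 cen [359.  179.8] rect [359.7 180.8] [18.6 11.1] 33.7 xy [0.398 0.397]
scene cartridge_0 0.54 [335.6, 177.3, 14.4, 18.2] 151 cen [342.  186.6] rect [341.5 186. ] [15.7 10.7] 63.4 xy [0.408 0.306]
scene brass_tray 0.72 [313.9, 213.1, 46.7, 29.5] 818 cen [337.8 226.5] rect [336.8 226.5] [45.5 25.4] 34.4 xy [0.618 0.13 ]
scene pill_press 0.5 [158.6, 216.7, 15.1, 17.0] 122 cen [164.6 229.3] rect [164.8 229.1] [17.9  7.6] 63.4 xy [ 0.335 -0.324]
```

```bash
python3 - <<'E'
import cv2
a=cv2.imread('pics/top0.png'); cv2.imwrite('pics/top0c.png',cv2.resize(a[110:290,190:490],None,fx=2.65,fy=2.65,interpolation=cv2.INTER_CUBIC))
E
```

```text
(no output)
```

View pics/top0c.png

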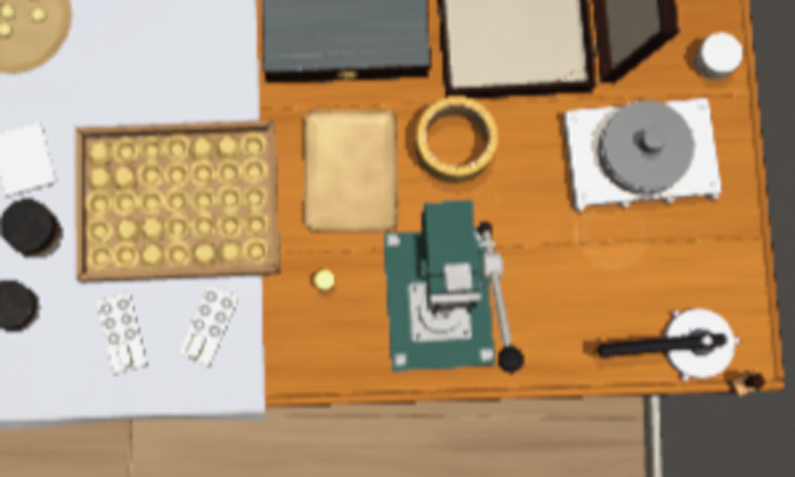

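View pics/scene0.png

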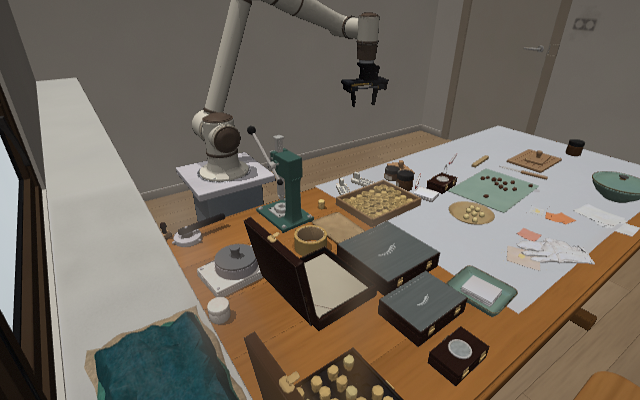

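```bash
cat >> h.py <<'E'
from scipy.spatial.transform import Rotation as Ro
def down(yaw):
    c,s=np.cos(np.radians(yaw)),np.sin(np.radians(yaw)); return np.array([[c,s,0],[s,-c,0],[0,0,-1.]])
def plan(wps,start=None,step=50,turn=9):
    """wps: (x,y,z,yaw,open[,step mm]) ; prints rows"""
    s=sense(); p=np.array(s['tcp_pos']); R=np.array(s['ee_rot'])
    if start is not None: p,R=np.array(start[:3]),down(start[3])
    rows=[]
    for w in wps:
        st=w[5] if len(w)>5 else step
        tp=np.array(w[:3]);TR=down(w[3])
        rv=Ro.from_matrix(R.T@TR).as_rotvec()
        n=max(1,int(np.ceil(np.linalg.norm(tp-p)*1000/st)),int(np.ceil(np.degrees(np.linalg.norm(rv))/turn)))
        for k in range(n):
            d=R.T@((tp-p)/(n-k))*1000; rv=Ro.from_matrix(R.T@TR).as_rotvec()/(n-k)
            d=np.round(d,0 if st>8 else 1); rv=np.round(rv,3)
            rows.append([w[4]]+d.tolist()+rv.tolist()); p=p+R@d/1000; R=R@Ro.from_rotvec(rv).as_matrix()
        
    for i in range(0,len(rows),12): print(json.dumps(rows[i:i+12]).replace('.0,',',').replace('.0]',']').replace(' ',''))
    print('end',np.round(p,4),len(rows))
E
python3 - <<'E'
from h import *
p=capture('top')
for t in ("tape_roll","lot_stamp","vial_4","jar_0","card_stack","press_paddle","pen","pill_press"):
    for m in masks_of(p,t)[:2]:
        b=m['box'];print(t,round(m['confidence'],2),np.round(b),np.round(at(p,b[0]+b[2]/2,b[1]+b[3]/2,0.02)[:2],3))
plan([(.2,.56,.36,-14,1),(.40,.34,.28,0,1)])
plan([(.40,.30,.42,0,1),(.5,-.05,.42,0,1),(.48,-.21,.34,0,1)],start=(.40,.34,.28,0))
E
```

```text
tape_roll 0.66 [227. 220.  21.  32.] [0.409 0.393]
tape_roll 0.63 [346. 146.  29.  34.] [0.646 0.012]
jar_0 0.78 [190. 185.  23.  21.] [0.535 0.513]
jar_0 0.75 [405. 147.  58.  42.] [ 0.632 -0.222]
card_stack 0.78 [187. 157.  23.  30.] [0.613 0.525]
press_paddle 0.88 [149. 220.  33.  39.] [0.395 0.616]
press_paddle 0.71 [187. 186.  24.  18.] [0.538 0.519]
pen 0.61 [175. 192.  14.  12.] [0.528 0.572]
pen 0.25 [402. 148.  59.  43.] [ 0.627 -0.214]
pill_press 0.36 [400. 146.  60.  45.] [ 0.632 -0.21 ]
[[1,18,11,-40,0,0,-0.002],[1,18,11,-40,0,0,-0.003],[1,18,11,-40,0,0,-0.002],[1,35,24,11,0,0,-0.035],[1,35,25,11,0,0,-0.035],[1,34,26,12,0,0,-0.035],[1,33,27,11,0,0,-0.035],[1,31,28,12,0,0,-0.035],[1,31,29,11,0,0,-0.035],[1,29,30,12,0,0,-0.035]]
end [0.3997 0.3404 0.2795] 10
[[1,0,13,-47,0,0,0],[1,0,14,-46,0,0,0],[1,0,13,-47,0,0,0],[1,12,44,0,0,0,0],[1,13,44,0,0,0,0],[1,12,44,0,0,0,0],[1,13,44,0,0,0,0],[1,12,44,0,0,0,0],[1,13,43,0,0,0,0],[1,12,44,0,0,0,0],[1,13,43,0,0,0,0],[1,-5,40,20,0,0,0]]
[[1,-5,40,20,0,0,0],[1,-5,40,20,0,0,0],[1,-5,40,20,0,0,0]]
end [ 0.48 -0.21  0.34] 15
```

Request:
apply_moves(
  steps=[
    [[1,18,11,-40,0,0,-0.002],[1,18,11,-40,0,0,-0.003],[1,18,11,-40,0,0,-0.002],[1,35,24,11,0,0,-0.035],[1,35,25,11,0,0,-0.035],[1,34,26,12,0,0,-0.035],[1,33,27,11,0,0,-0.035],[1,31,28,12,0,0,-0.035],[1,31,29,11,0,0,-0.035],[1,29,30,12,0,0,-0.035],[1,0,0,0,0,0,0]],
  ],
)

```text
time_s: 2.58
tcp_pos: [0.4005, 0.3382, 0.2786]
ee_rot: [[1.0, -0.004, -0.001], [-0.004, -1.0, -0.002], [-0.001, 0.002, -1.0]]
wrist_force: [-0.1, 0.2, 0.2]
gripper_width: 0.999
```

```bash
cat >> h.py <<'E'
def show(p,t,z,n=3):
    out=[]
    for m in masks_of(p,t)[:n]:
        ys,xs=np.nonzero(m['pixels']); W=np.array([at(p,u,v,z)[:2] for u,v in zip(xs,ys)])*1000
        c,wh,a=cv2.minAreaRect(W.astype(np.float32))
        print(t,round(m['confidence'],2),np.round(m['box']),'mean',W.mean(0).round(1),'rect',np.round(c,1),np.round(wh,1),round(a,1)); out.append(m)
    return out
E
python3 - <<'E'
from h import *
p=capture('wrist'); save(p,'w1'); print(np.round(sense()['tcp_pos'],4))
show(p,'cartridge_0',.015); show(p,'brass_tray',.0)
np.save('w1.npy',p,allow_pickle=True)
E
```

```text
[0.4002 0.3394 0.2793]
cartridge_0 0.91 [321. 112.  58.  72.] mean [421.9 302.4] rect [419.9 303.8] [42.8 90.8] 67.9
cartridge_0 0.89 [240. 119.  54.  75.] mean [411.5 402.8] rect [409.3 402.2] [92.7 42. ] 15.4
brass_tray 0.65 [446.   0. 102.  54.] mean [565.7 131.7] rect [563.8 131.4] [115.1  56.2] 89.8
```

View pics/w1.png

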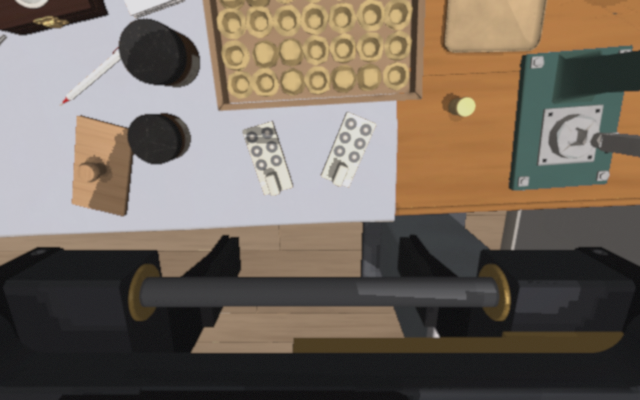

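Request:
apply_moves(
  steps=[
    [[1,0,13,-47,0,0,0],[1,0,14,-46,0,0,0],[1,0,13,-47,0,0,0],[1,12,44,0,0,0,0],[1,13,44,0,0,0,0],[1,12,44,0,0,0,0],[1,13,44,0,0,0,0],[1,12,44,0,0,0,0],[1,13,43,0,0,0,0],[1,12,44,0,0,0,0],[1,13,43,0,0,0,0],[1,15,40,20,0,0,0]],
  ],
)

```text
time_s: 4.22
tcp_pos: [0.516, -0.09, 0.4016]
ee_rot: [[1.0, 0.002, 0.006], [0.002, -1.0, 0.0], [0.006, -0.0, -1.0]]
wrist_force: [1.7, 0.5, -0.2]
gripper_width: 0.998
```

Request:
apply_moves(
  steps=[
    [[1,15,40,20,0,0,0],[1,15,40,20,0,0,0],[1,15,40,20,0,0,0],[1,0,0,0,0,0,0]],
  ],
)

```text
time_s: 4.72
tcp_pos: [0.5601, -0.2103, 0.3367]
ee_rot: [[1.0, -0.002, -0.005], [-0.002, -1.0, 0.001], [-0.005, -0.001, -1.0]]
wrist_force: [1.1, 0.3, -0.4]
gripper_width: 1.002
```

```bash
python3 - <<'E'
from h import *
p=capture('wrist'); save(p,'w2'); print(np.round(sense()['tcp_pos'],4))
show(p,'dust_cap',.058,1); show(p,'brass_tray',.0,1); show(p,'dispenser',.025,1); show(p,'head',.016,1)
np.save('w2.npy',p,allow_pickle=True)
E
```

```text
[ 0.5602 -0.2095  0.3384]
dust_cap 0.67 [279.  62.  88.  88.] mean [ 635.1 -213.8] rect [ 633.  -213.4] [105.8 105.5] 78.7
brass_tray 0.56 [ 26.  67. 100. 110.] mean [614.1 142.2] rect [610.3 142. ] [153.2 113.9] 0.8
dispenser 0.89 [252.  53. 135. 104.] mean [ 635.8 -214. ] rect [ 632.2 -214.1] [120.3 173.8] 5.9
head 0.61 [282. 229. 108.  49.] mean [ 402.6 -252. ] rect [ 408.6 -234.4] [172.1  83.7] 89.9
```

View pics/w2.png

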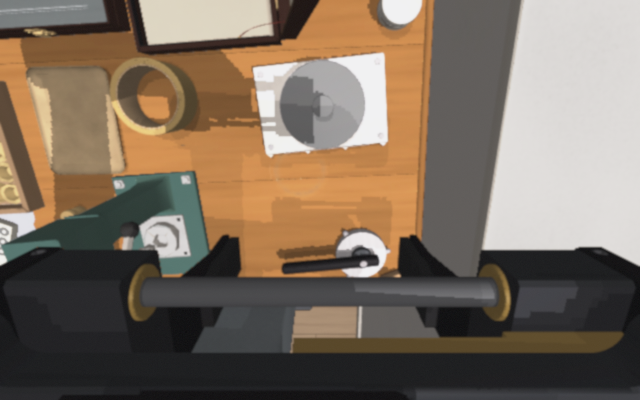

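```bash
python3 - <<'E'
from h import *
plan([(.633,-.2135,.15,0,.8),(.633,-.2135,.080,0,.8,20)])
plan([(.633,-.2135,.10,0,0,15),(.633,-.2135,.38,0,0),(.612,.142,.38,0,0),(.612,.142,.09,0,0),(.612,.142,.046,0,0,15)],start=(.633,-.2135,.08,0))
E
```

```text
[[0.8,14,1,38,0,-0.001,0],[0.8,15,1,38,0,-0,0.001],[0.8,15,1,38,0,-0.001,0],[0.8,14,1,39,0,-0,0.001],[0.8,15,1,38,0,-0.001,0],[0.8,-0,0,18,0,0,0],[0.8,-0,0,17,0,0,0],[0.8,-0,0,18,0,0,0],[0.8,-0,0,17,0,0,0]]
end [ 0.6333 -0.2133  0.0801] 9
[[0,0,0,-10,0,0,0],[0,0,0,-10,0,0,0],[0,0,0,-47,0,0,0],[0,0,0,-47,0,0,0],[0,0,0,-46,0,0,0],[0,0,0,-47,0,0,0],[0,0,0,-47,0,0,0],[0,0,0,-46,0,0,0],[0,-3,-44,-0,0,0,0],[0,-3,-44,-0,0,0,0],[0,-3,-45,-0,0,0,0],[0,-2,-44,-0,0,0,0]]
[[0,-3,-45,-0,0,0,0],[0,-2,-45,-0,0,0,0],[0,-3,-44,-0,0,0,0],[0,-2,-44,-0,0,0,0],[0,0,-0,48,0,0,0],[0,0,-0,48,0,0,0],[0,0,-0,48,0,0,0],[0,0,-0,49,0,0,0],[0,0,-0,48,0,0,0],[0,0,-1,49,0,0,0],[0,0,0,15,0,0,0],[0,0,0,15,0,0,0]]
[[0,0,1,14,0,0,0]]
end [0.612  0.1415 0.046 ] 25
```

Request:
apply_moves(
  steps=[
    [[0.8,14,1,38,0,0,0],[0.8,15,1,38,0,0,0],[0.8,15,1,38,0,0,0],[0.8,14,1,39,0,0,0],[0.8,15,1,38,0,0,0],[0.8,0,0,18,0,0,0],[0.8,0,0,17,0,0,0],[0.8,0,0,18,0,0,0],[0.8,0,0,17,0,0,0],[0.8,0,0,0,0,0,0]],
  ],
)

```text
time_s: 6.22
tcp_pos: [0.6318, -0.2145, 0.0772]
ee_rot: [[1.0, -0.0, -0.003], [-0.0, -1.0, 0.0], [-0.003, -0.0, -1.0]]
wrist_force: [-0.6, -0.3, -0.1]
gripper_width: 0.8
```

Request:
apply_moves(
  steps=[
    [[0,0,0,0,0,0,0],[0,0,0,0,0,0,0],[0,0,0,0,0,0,0],[0,0,0,0,0,0,0],[0,0,0,0,0,0,0],[0,0,0,0,0,0,0]],
  ],
)

```text
time_s: 6.98
tcp_pos: [0.6328, -0.2145, 0.0786]
ee_rot: [[1.0, 0.0, 0.0], [0.0, -1.0, -0.0], [0.0, 0.0, -1.0]]
wrist_force: [-0.3, 0.1, 0.3]
gripper_width: 0.279
```

Request:
apply_moves(
  steps=[
    [[0,0,0,-10,0,0,0],[0,0,0,-10,0,0,0],[0,0,0,-30,0,0,0],[0,0,0,0,0,0,0]],
  ],
)

```text
time_s: 7.48
tcp_pos: [0.6348, -0.2149, 0.1322]
ee_rot: [[1.0, 0.001, 0.007], [0.001, -1.0, -0.001], [0.007, 0.001, -1.0]]
wrist_force: [-0.4, 0.6, -1.4]
gripper_width: 0.282
```

Request:
apply_moves(
  steps=[
    [[0,0,0,-50,0,0,0],[0,0,0,-50,0,0,0],[0,0,0,-50,0,0,0],[0,0,0,-50,0,0,0],[0,0,0,-50,0,0,0],[0,-3,-44,0,0,0,0],[0,-3,-44,0,0,0,0],[0,-3,-45,0,0,0,0],[0,-2,-44,0,0,0,0],[0,-3,-45,0,0,0,0],[0,-2,-45,0,0,0,0],[0,-3,-45,0,0,0,0]],
  ],
)

```text
time_s: 8.98
tcp_pos: [0.6131, 0.099, 0.3778]
ee_rot: [[1.0, 0.0, -0.001], [0.0, -1.0, 0.0], [-0.001, -0.0, -1.0]]
wrist_force: [-0.2, 0.3, -0.8]
gripper_width: 0.278
```

Request:
apply_moves(
  steps=[
    [[0,-2,-44,0,0,0,0],[0,0,0,48,0,0,0],[0,0,0,48,0,0,0],[0,0,0,48,0,0,0],[0,0,0,48,0,0,0],[0,0,0,48,0,0,0],[0,0,0,35,0,0,0],[0,0,0,0,0,0,0]],
  ],
)

```text
time_s: 9.98
tcp_pos: [0.6092, 0.1404, 0.0999]
ee_rot: [[1.0, -0.0, -0.008], [-0.0, -1.0, -0.003], [-0.008, 0.003, -1.0]]
wrist_force: [0.2, -0.9, -1.0]
gripper_width: 0.279
```

```bash
python3 - <<'E'
from h import *
s=sense(); print(np.round(s['tcp_pos'],4),np.round(s['wrist_force'],2))
p=capture('wrist'); save(p,'w3'); show(p,'brass_tray',0.0,2); show(p,'dust_cap',.07,1)
plan([(.612,.142,.046,0,0,15)])
E
```

```text
[0.6092 0.1404 0.0999] [ 0.17 -0.86 -0.99]
brass_tray 0.8 [248. 104. 156.  81.] mean [665.5 134.3] rect [656.1 136.3] [116.1  60.5] 90.0
dust_cap 0.72 [222. 151. 194. 178.] mean [623.7 140.9] rect [610.8 137.4] [110.6 101.8] 35.9
[[0,-0,-0,15,-0,-0.001,0],[0,-0,-0,15,-0,-0.001,0],[0,-1,-0,15,-0,-0.001,0],[0,-0,-0,14,-0.001,-0,0.001]]
end [0.612  0.142  0.0464] 4
```

View pics/w3.png

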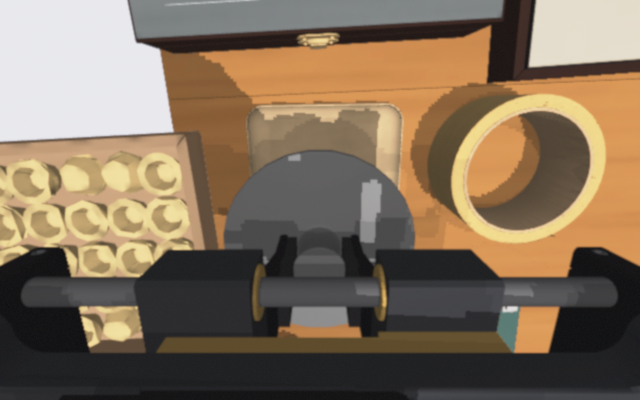

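```bash
python3 - <<'E'
from h import *
p=capture('wrist')
for z in (.0,.009):print([np.round(at(p,u,v,z)[:2],3).tolist() for u,v in ((248,120),(404,120),(326,104))])
t=capture('top'); m=masks_of(t,'brass_tray')
E
```

```text
[[0.68, 0.196], [0.68, 0.078], [0.691, 0.137]]
[[0.68, 0.194], [0.68, 0.081], [0.691, 0.137]]
```

Request:
apply_moves(
  steps=[
    [[0,3,1,15,0,0,0],[0,0,2,15,0,0,0],[0,0,0,15,0,0,0],[0,0,0,5,0,0,0],[0,0,0,4,0,0,0],[0,0,0,3,0,0,0],[0,0,0,0,0,0,0],[0,0,0,0,0,0,0]],
  ],
)

```text
time_s: 11.28
tcp_pos: [0.6149, 0.1386, 0.047]
ee_rot: [[1.0, 0.0, 0.001], [0.0, -1.0, 0.0], [0.001, -0.0, -1.0]]
wrist_force: [0.4, 0.2, -1.6]
gripper_width: 0.278
```

Request:
apply_moves(
  steps=[
    [[0,0,0,3,0,0,0],[0,0,0,2,0,0,0],[0,0,0,2,0,0,0],[0,0,0,0,0,0,0]],
  ],
)

```text
time_s: 11.78
tcp_pos: [0.6145, 0.1384, 0.0392]
ee_rot: [[1.0, 0.0, -0.001], [0.0, -1.0, -0.0], [-0.001, 0.0, -1.0]]
wrist_force: [-0.1, -0.8, -1.9]
gripper_width: 0.279
```

Request:
apply_moves(
  steps=[
    [[0,0,0,1,0,0,0],[0,0,0,1,0,0,0],[0,0,0,0,0,0,0]],
  ],
)

```text
time_s: 12.15
tcp_pos: [0.6148, 0.1385, 0.0383]
ee_rot: [[1.0, 0.0, 0.0], [0.0, -1.0, 0.0], [0.0, -0.0, -1.0]]
wrist_force: [-2.5, -0.9, 4.8]
gripper_width: 0.28
```

Request:
apply_moves(
  steps=[
    [[0.4,0,0,0,0,0,0],[0.7,0,0,0,0,0,0],[0.7,0,0,0,0,0,0],[0.7,0,0,0,0,0,0],[0.7,0,0,-20,0,0,0],[0.7,0,0,-50,0,0,0],[0.7,0,0,-50,0,0,0],[0.7,0,0,-50,0,0,0],[0.7,0,0,0,0,0,0]],
  ],
)

```text
time_s: 13.28
tcp_pos: [0.6172, 0.1393, 0.2131]
ee_rot: [[1.0, 0.001, 0.01], [0.001, -1.0, 0.004], [0.01, -0.004, -1.0]]
wrist_force: [0.9, -0.3, -0.8]
gripper_width: 0.701
```

```bash
python3 - <<'E'
from h import *
s=sense(); print(np.round(s['tcp_pos'],4),np.round(s['wrist_force'],2))
p=capture('wrist'); save(p,'w4'); show(p,'brass_tray',0.0,2); show(p,'dust_cap',.017,1); show(p,'cartridge_0',.015,3)
t=capture('top');show(t,'cartridge_0',.015,3)
E
```

```text
[0.6172 0.1393 0.2131] [ 0.93 -0.32 -0.81]
brass_tray 0.66 [273. 115. 101. 134.] mean [612.5 131.9] rect [609.1 135.4] [153.9 115.6] 0.8
dust_cap 0.96 [268. 132. 102.  98.] mean [617.8 139.2] rect [616.3 139. ] [107.1 107.3] 28.3
cartridge_0 0.61 [  1. 172.  15.  32.] mean [603.6 487. ] rect [604.5 484.6] [14.  34.1] 74.6
cartridge_0 0.32 [552. 111.  86. 120.] mean [ 627.2 -161. ] rect [ 626.6 -165. ] [123.1  96.7] 6.0
cartridge_0 0.84 [257. 224.  19.  25.] mean [412.1 304.6] rect [417.3 300.2] [42.2 80. ] 66.7
cartridge_0 0.58 [227. 222.  19.  30.] mean [409.9 399.5] rect [410.  399.6] [88.3 40.6] 15.1
cartridge_0 0.25 [346. 145.  29.  35.] mean [6.424e+02 3.000e-01] rect [644.4   2.2] [ 81.9 105. ] 55.8
```

```bash
python3 - <<'E'
from h import *
t=capture('top'); s=capture('scene')
def tri(a,b):
    o1,d1=ray(t,*a);o2,d2=ray(s,*b)
    A=np.c_[d1,-d2]; k=np.linalg.lstsq(A,o2-o1,rcond=None)[0]; q=(o1+k[0]*d1,o2+k[1]*d2); return np.round((q[0]+q[1])/2,3),np.linalg.norm(q[0]-q[1]).round(3)
print('ball',tri((382.5,245.8),(252,130)),'pivot',tri((374.9,208.1),(278,165)))
print('base corners',[np.round(at(t,190+u/2.65,110+v/2.65)[:2],3) for u,v in ((387,235),(393,367),(493,362),(490,240))])
save(s,'s1')
plan([(.393,.315,.20,-22,.6),(.393,.315,.10,-22,.6),(.393,.315,.036,-22,.6,20)])
E
```

```text
ball (array([ 0.359, -0.021,  0.284]), np.float64(0.004)) pivot (array([ 0.474, -0.005,  0.204]), np.float64(0.018))
base corners [array([0.534, 0.088]), array([0.376, 0.08 ]), array([ 0.383, -0.038]), array([ 0.529, -0.036])]
[[0.6,-37,-29,1,0,0,0.064],[0.6,-39,-27,1,0,0,0.064],[0.6,-40,-25,1,0,0,0.064],[0.6,-42,-22,1,0.001,0.001,0.064],[0.6,-43,-19,1,0,0,0.064],[0.6,-44,-16,1,0.001,0.001,0.064],[0.6,-0,-0,33,-0,-0,0],[0.6,-0,-0,34,-0,-0,0],[0.6,-0,-0,33,-0,-0,0],[0.6,-0,-0,16,-0,-0,0],[0.6,-0,-0,16,-0,-0,0],[0.6,-0,-0,16,-0,-0,0]]
[[0.6,-0,-0,16,-0,-0,0]]
end [0.3931 0.3146 0.0365] 13
```

Request:
apply_moves(
  steps=[
    [[0.6,-37,-29,1,0,0,0.064],[0.6,-39,-27,1,0,0,0.064],[0.6,-40,-25,1,0,0,0.064],[0.6,-42,-22,1,0,0,0.064],[0.6,-43,-19,1,0,0,0.064],[0.6,-44,-16,1,0,0,0.064],[0.6,0,0,33,0,0,0],[0.6,0,0,0,0,0,0]],
  ],
)

```text
time_s: 14.68
tcp_pos: [0.3919, 0.3135, 0.1664]
ee_rot: [[0.928, -0.374, -0.004], [-0.374, -0.928, -0.005], [-0.002, 0.006, -1.0]]
wrist_force: [0.1, -0.0, -0.4]
gripper_width: 0.6
```

```bash
python3 - <<'E'
from h import *
s=sense(); print(np.round(s['tcp_pos'],4),np.round(s['ee_rot'],3)[:2,0])
p=capture('wrist'); save(p,'w5'); show(p,'cartridge_0',.0155,3)
t=capture('top');show(t,'cartridge_0',.015,3)
E
```

```text
[0.3919 0.3135 0.1664] [ 0.928 -0.374]
cartridge_0 0.71 [298. 106.  46.  99.] mean [422.4 301.3] rect [418.6 302.8] [39.4 92.4] 67.6
cartridge_0 0.61 [174. 157.  95.  93.] mean [413.3 401.5] rect [410.6 400.4] [91.8 46.1] 16.9
cartridge_0 0.46 [ 0.  8. 46. 83.] mean [595.3 504.3] rect [590.7 500.8] [35.2 66.3] 52.2
cartridge_0 0.55 [255. 224.  24.  20.] mean [437.6 296.2] rect [431.9 304.4] [34.  81.1] 48.3
```

View pics/w5.png

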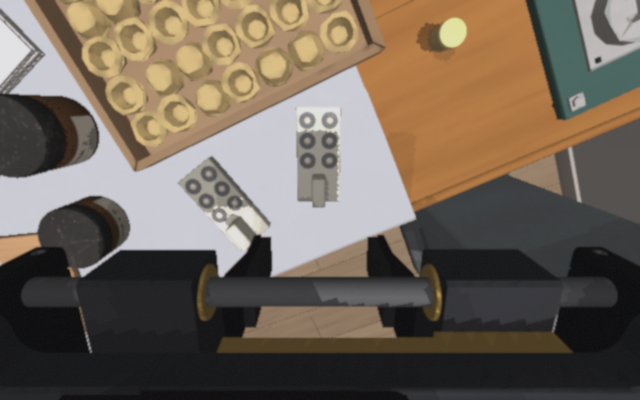

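Request:
apply_moves(
  steps=[
    [[0.45,0,0,33,0,0,0],[0.45,0,0,33,0,0,0],[0.45,0,0,25,0,0,0],[0.45,0,0,20,0,0,0],[0.45,0,0,18,0,0,0],[0.45,0,0,0,0,0,0],[0,0,0,0,0,0,0],[0,0,0,0,0,0,0],[0,0,0,0,0,0,0],[0,0,0,0,0,0,0],[0,0,0,0,0,0,0]],
  ],
)

```text
time_s: 16.25
tcp_pos: [0.3935, 0.3147, 0.0401]
ee_rot: [[0.927, -0.374, 0.0], [-0.374, -0.927, 0.0], [0.0, -0.0, -1.0]]
wrist_force: [-1.0, -1.5, 4.5]
gripper_width: 0.129
```

Request:
apply_moves(
  steps=[
    [[0,0,0,-10,0,0,0],[0,0,0,-20,0,0,0],[0,0,0,-30,0,0,0],[0,0,0,0,0,0,0]],
  ],
)

```text
time_s: 16.75
tcp_pos: [0.3944, 0.3162, 0.1019]
ee_rot: [[0.927, -0.374, 0.003], [-0.374, -0.927, 0.005], [0.001, -0.006, -1.0]]
wrist_force: [-0.5, -0.3, -2.0]
gripper_width: 0.134
```

```bash
python3 - <<'E'
from h import *
s=sense(); print(np.round(s['tcp_pos'],4),np.round(s['ee_rot'],3)[:2,0])
x,y,yaw=.634,-.2142,5.9
c,n=np.cos(np.radians(yaw)),np.sin(np.radians(yaw))
g=lambda a,b:(x+c*a-n*b,y+n*a+c*b)
print(g(-58,0) if 0 else np.round([g(-.058,b) for b in(-.054,0,.054)],4))
q=g(-.058-.029-.044-.045,0)   # front end 45 mm before the mouth
plan([(.40,.26,.40,-22,0),(.50,-.05,.40,5.9,0),(*q,.40,5.9,0),(*q,.10,5.9,0),(*q,.06,5.9,0,20)])
E
```

```text
[0.3944 0.3162 0.1019] [ 0.927 -0.374]
[[ 0.5819 -0.2739]
 [ 0.5763 -0.2202]
 [ 0.5708 -0.1664]]
[[0,4,7,-43,-0.001,-0,0],[0,4,7,-43,-0.001,-0,0],[0,4,7,-42,-0.001,-0,0],[0,4,7,-43,-0.001,-0,0],[0,4,7,-42,-0.001,-0,0],[0,3,7,-43,-0,-0.001,0],[0,4,7,-42,-0.001,-0,0.001],[0,30,36,-0,0,-0,-0.07],[0,27,38,-0,0,-0,-0.07],[0,25,39,-0,0,-0,-0.069],[0,22,41,-0,0,-0,-0.07],[0,19,43,-0,0,-0,-0.069]]
[[0,15,43,-0,0,-0,-0.07],[0,13,45,-0,0,-0,-0.069],[0,-15,44,-0,0,-0,-0],[0,-15,44,-0,0,-0,-0],[0,-15,45,-0,0,-0,-0],[0,-15,44,-0,0,-0,-0],[0,0,-0,50,0,-0,-0],[0,0,-0,50,0,-0,-0],[0,0,-0,50,0,-0,-0],[0,0,-0,50,0,-0,-0],[0,0,-0,50,0,-0,-0],[0,0,-0,50,0,-0,-0]]
[[0,0,-0,20,0,-0,-0],[0,0,-0,20,0,-0,-0]]
end [ 0.4589 -0.2324  0.06  ] 26
```

Request:
apply_moves(
  steps=[
    [[0,4,7,-43,0,0,0],[0,4,7,-43,0,0,0],[0,4,7,-42,0,0,0],[0,4,7,-43,0,0,0],[0,4,7,-42,0,0,0],[0,3,7,-43,0,0,0],[0,4,7,-42,0,0,0],[0,30,36,0,0,0,-0.07],[0,27,38,0,0,0,-0.07],[0,25,39,0,0,0,-0.069],[0,22,41,0,0,0,-0.07],[0,19,43,0,0,0,-0.069]],
  ],
)

```text
time_s: 18.25
tcp_pos: [0.472, 0.0359, 0.3963]
ee_rot: [[0.999, -0.033, -0.002], [-0.033, -0.999, 0.0], [-0.002, 0.0, -1.0]]
wrist_force: [0.2, 0.6, -1.2]
gripper_width: 0.138
```

Request:
apply_moves(
  steps=[
    [[0,15,43,0,0,0,-0.07],[0,13,45,0,0,0,-0.069],[0,-9,44,0,0,0,0],[0,-9,44,0,0,0,0],[0,-8,45,0,0,0,0],[0,-8,44,0,0,0,0],[0,0,0,50,0,0,0],[0,0,0,50,0,0,0],[0,0,0,50,0,0,0],[0,0,0,50,0,0,0],[0,0,0,50,0,0,0],[0,0,0,0,0,0,0]],
  ],
)

```text
time_s: 19.75
tcp_pos: [0.481, -0.2296, 0.1431]
ee_rot: [[0.995, 0.102, -0.012], [0.102, -0.995, 0.003], [-0.011, -0.004, -1.0]]
wrist_force: [1.2, -0.2, -0.7]
gripper_width: 0.136
```

```bash
python3 - <<'E'
from h import *
s=sense(); print(np.round(s['tcp_pos'],4),np.round(s['ee_rot'],3)[:2,0],np.round(s['wrist_force'],1))
p=capture('wrist'); save(p,'w6'); show(p,'dispenser',.025,1); show(p,'cartridge_0',.0155,2)
E
```

```text
[ 0.481  -0.2296  0.1431] [0.995 0.102] [ 1.2 -0.2 -0.7]
dispenser 0.75 [197.   3. 245.  81.] mean [ 602.4 -217.3] rect [ 599.1 -217.5] [ 57.6 171.3] 5.8
cartridge_0 0.95 [281. 113.  82. 162.] mean [ 492.2 -227.5] rect [ 476.4 -229. ] [151.4  63.7] 5.5
```

View pics/w6.png

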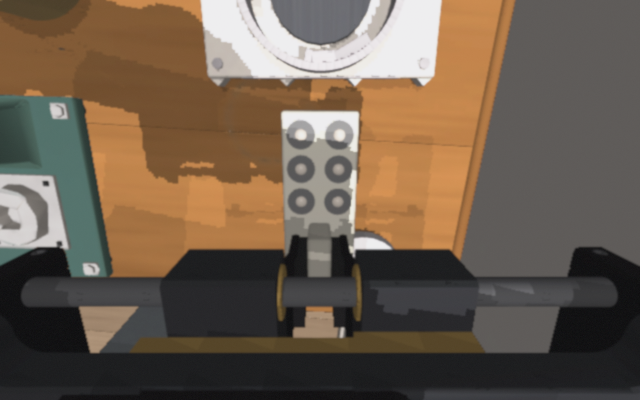

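```bash
python3 - <<'E'
from h import *
s=sense(); p=capture('wrist'); P=np.array(s['tcp_pos']);R=np.array(s['ee_rot'])
for u,v,z in ((209,78,.025),(437,76,.025),(222,84,.01),(424,84,.01),(288,84,.01),(356,84,.01),(281,111,.1185),(359,111,.1185)):
    w=at(p,u,v,z); print(u,v,np.round(w[:2],4),np.round((R.T@(w-P))[:2]*1000,1))
g=cv2.Canny(p['color'],60,150)[60:100,190:450]
m=masks_of(p,'dispenser')[0]['pixels']
for c in range(215,436,20): print(c,np.nonzero(m[:,c])[0].max(),end=' ')
E
```

```text
209 78 [ 0.5745 -0.1352] [ 97.4 -86.1]
437 76 [ 0.5943 -0.3122] [98.9 92. ]
222 84 [ 0.5715 -0.1411] [ 93.8 -80.6]
424 84 [ 0.5888 -0.3078] [93.8 87. ]
288 84 [ 0.5771 -0.1955] [ 93.8 -25.9]
356 84 [ 0.583  -0.2516] [93.8 30.5]
281 111 [ 0.5583 -0.2031] [ 74.7 -20.2]
359 111 [ 0.5626 -0.2438] [74.7 20.8]
215 92 235 87 255 88 275 89 295 88 315 89 335 88 355 89 375 88 395 88 415 95 Traceback (most recent call last):
  File "<stdin>", line 7, in <module>
    return umr_maximum(a, axis, None, out, keepdims, initial, where)
ValueError: zero-size array to reduction operation maximum which has no identity
```

Request:
apply_moves(
  steps=[
    [[0,0,2.7,40,0,0,0],[0,0,0,40,0,0,0],[0,0,0,15,0,0,0],[0,0,0,0,0,0,0],[0,0,0,0,0,0,0]],
  ],
)

```text
time_s: 20.62
tcp_pos: [0.4864, -0.2334, 0.0544]
ee_rot: [[0.995, 0.104, 0.004], [0.104, -0.995, -0.001], [0.004, 0.001, -1.0]]
wrist_force: [0.6, -0.7, -1.3]
gripper_width: 0.133
```

```bash
python3 - <<'E'
from h import *
s=sense(); P=np.array(s['tcp_pos']);R=np.array(s['ee_rot']);print(P.round(4),R.round(3).tolist(),np.round(s['wrist_force'],1))
p=capture('wrist'); save(p,'w7'); im=p['color'][:220,160:480,::-1]; cv2.imwrite('pics/w7c.png',cv2.resize(im,None,fx=2.4,fy=2.4,interpolation=cv2.INTER_CUBIC))
E
```

```text
[ 0.4864 -0.2334  0.0544] [[0.995, 0.104, 0.004], [0.104, -0.995, -0.001], [0.004, 0.001, -1.0]] [ 0.6 -0.7 -1.3]
```

View pics/w7c.png

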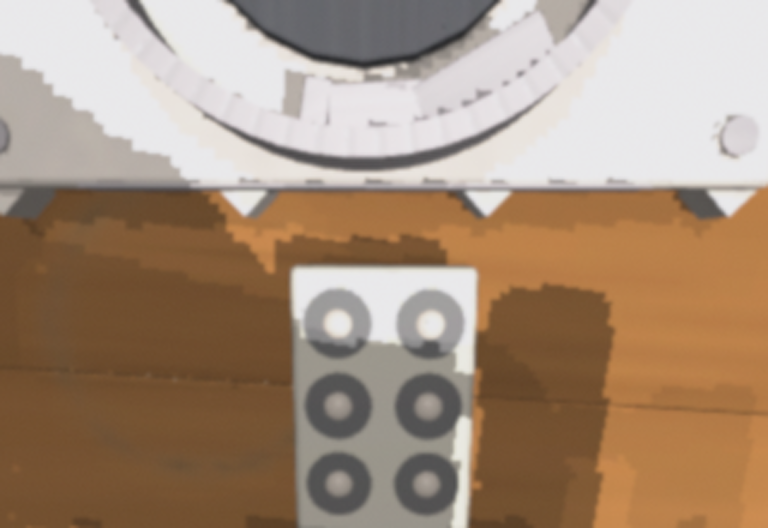

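```bash
python3 - <<'E'
from h import *
s=sense(); p=capture('wrist'); P=np.array(s['tcp_pos']);R=np.array(s['ee_rot'])
for u,v,z in ((246,217,.017),(487,217,.017),(10,215,.017),(730,217,.017),(292,267,.030),(477,267,.030),(100,188,.025),(700,188,.025)):
    w=at(p,160+u/2.4,v/2.4,z); print(u,v,np.round(w[:2],4),np.round((R.T@(w-P))[:2]*1000,1))
E
```

```text
246 217 [ 0.568  -0.1943] [ 85.1 -30.4]
487 217 [ 0.5735 -0.2477] [85.1 23.3]
10 215 [ 0.563  -0.1421] [ 85.6 -82.9]
730 217 [ 0.5791 -0.3016] [85.1 77.4]
292 267 [ 0.5587 -0.2067] [ 74.7 -19.1]
477 267 [ 0.5627 -0.2454] [74.7 19.8]
100 188 [ 0.5704 -0.1647] [ 90.7 -59.6]
700 188 [ 0.5835 -0.2906] [90.6 66.9]
```

Request:
apply_moves(
  steps=[
    [[0,0,-3.3,10,0,0,0],[0,0,0,5,0,0,0],[0,0,0,0,0,0,0],[0,0,0,0,0,0,0]],
  ],
)

```text
time_s: 21.22
tcp_pos: [0.4843, -0.2295, 0.0385]
ee_rot: [[0.995, 0.104, -0.001], [0.104, -0.995, -0.0], [-0.001, -0.0, -1.0]]
wrist_force: [-1.7, 2.5, 8.3]
gripper_width: 0.136
```

```bash
python3 - <<'E'
from h import *
s=sense(); p=capture('wrist'); P=np.array(s['tcp_pos']);R=np.array(s['ee_rot']);print(P.round(4),np.round(s['wrist_force'],1))
save(p,'w8'); im=p['color'][:220,160:480,::-1]; cv2.imwrite('pics/w8c.png',cv2.resize(im,None,fx=2.4,fy=2.4,interpolation=cv2.INTER_CUBIC))
E
```

```text
[ 0.4843 -0.2295  0.0385] [-1.7  2.5  8.3]
```

View pics/w8c.png

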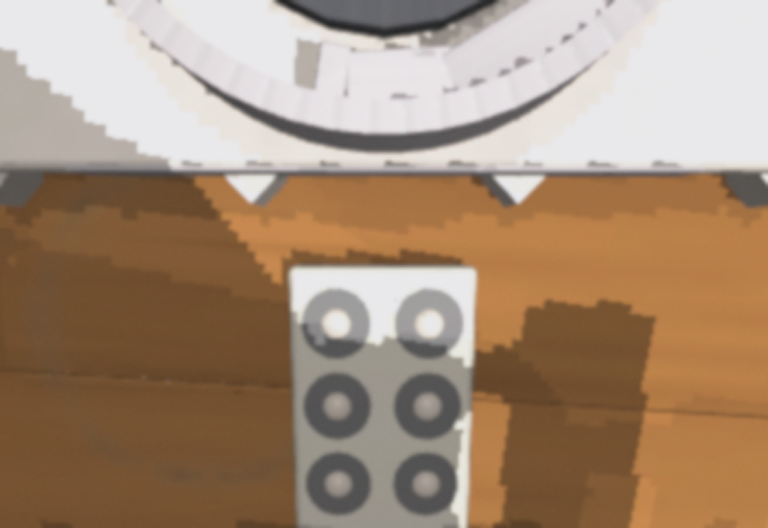

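Request:
apply_moves(
  steps=[
    [[0,5,0.5,-1,0,0,0],[0,6,0,0,0,0,0],[0,6,0,0,0,0,0],[0,6,0,0,0,0,0],[0,6,0,0,0,0,0],[0,0,0,0,0,0,0]],
  ],
)

```text
time_s: 22.02
tcp_pos: [0.5149, -0.2273, 0.0385]
ee_rot: [[0.995, 0.103, 0.002], [0.103, -0.995, -0.0], [0.002, 0.001, -1.0]]
wrist_force: [-0.0, -0.2, 1.2]
gripper_width: 0.142
```

Request:
apply_moves(
  steps=[
    [[0,6,0,0,0,0,0],[0,6,0,0,0,0,0],[0,6,0,0,0,0,0],[0,6,0,0,0,0,0],[0,6,0,0,0,0,0],[0,4,0,0,0,0,0],[0,0,0,0,0,0,0]],
  ],
)

```text
time_s: 22.9
tcp_pos: [0.5482, -0.2237, 0.0385]
ee_rot: [[0.995, 0.103, 0.002], [0.103, -0.995, -0.0], [0.002, 0.0, -1.0]]
wrist_force: [0.8, 0.6, 0.7]
gripper_width: 0.133
```

Request:
apply_moves(
  steps=[
    [[0,3,0,0,0,0,0],[0,3,0,0,0,0,0],[0,0,0,0,0,0,0]],
  ],
)

```text
time_s: 23.28
tcp_pos: [0.5537, -0.2231, 0.0385]
ee_rot: [[0.995, 0.103, 0.001], [0.103, -0.995, -0.0], [0.001, 0.0, -1.0]]
wrist_force: [-0.4, 0.6, 1.2]
gripper_width: 0.134
```

Request:
apply_moves(
  steps=[
    [[0,2,0,0,0,0,0],[0,2,0,0,0,0,0],[0,0,0,0,0,0,0]],
  ],
)

```text
time_s: 23.65
tcp_pos: [0.5559, -0.2229, 0.0385]
ee_rot: [[0.995, 0.103, -0.003], [0.103, -0.995, 0.0], [-0.003, -0.001, -1.0]]
wrist_force: [-5.5, -1.2, 5.2]
gripper_width: 0.133
```

Request:
apply_moves(
  steps=[
    [[0,2,0,0,0,0,0],[0,0,0,0,0,0,0]],
  ],
)

```text
time_s: 23.9
tcp_pos: [0.5559, -0.2229, 0.0385]
ee_rot: [[0.995, 0.102, -0.007], [0.102, -0.995, 0.001], [-0.007, -0.001, -1.0]]
wrist_force: [-7.9, -0.8, 8.0]
gripper_width: 0.135
```

Request:
apply_moves(
  steps=[
    [[0.4,-3,0,0,0,0,0],[0.4,0,0,0,0,0,0],[0.4,0,0,0,0,0,0],[0.4,0,0,-15,0,0,0],[0.4,0,0,-40,0,0,0],[0.4,0,0,-50,0,0,0],[0.4,10,0,-50,0,0,0],[0.4,10,0,-30,0,0,0],[0.4,10,0,-10,0,0,0],[0.4,0,0,0,0,0,0],[0.4,0,0,0,0,0,0]],
  ],
)

```text
time_s: 25.28
tcp_pos: [0.5853, -0.2196, 0.2331]
ee_rot: [[0.995, 0.103, -0.001], [0.103, -0.995, 0.001], [-0.001, -0.001, -1.0]]
wrist_force: [1.3, -1.0, 0.3]
gripper_width: 0.401
```

```bash
python3 - <<'E'
from h import *
s=sense(); p=capture('wrist'); P=np.array(s['tcp_pos']);R=np.array(s['ee_rot']);print(P.round(4),R.round(3).tolist())
np.save('w9.npy',p,allow_pickle=True); show(p,'dispenser',.025,1); show(p,'cartridge_0',.014,1); show(p,'head',.016,1)
save(p,'w9'); im=p['color'][20:270,150:470,::-1]; cv2.imwrite('pics/w9c.png',cv2.resize(im,None,fx=2.4,fy=2.4,interpolation=cv2.INTER_CUBIC))
E
```

```text
[ 0.5853 -0.2196  0.2331] [[0.995, 0.103, -0.001], [0.103, -0.995, 0.001], [-0.001, -0.001, -1.0]]
dispenser 0.85 [234.  74. 169. 112.] mean [ 635.7 -213.7] rect [ 631.7 -213.8] [120.1 173.5] 5.9
cartridge_0 0.89 [302. 184.  36.  28.] mean [ 555.5 -222.1] rect [ 554.3 -221.8] [34.2 39. ] 6.7
head 0.72 [267. 306. 100.  35.] mean [ 388. -247.] rect [ 386.8 -238.5] [ 48.3 135.6] 5.9
```

View pics/w9c.png

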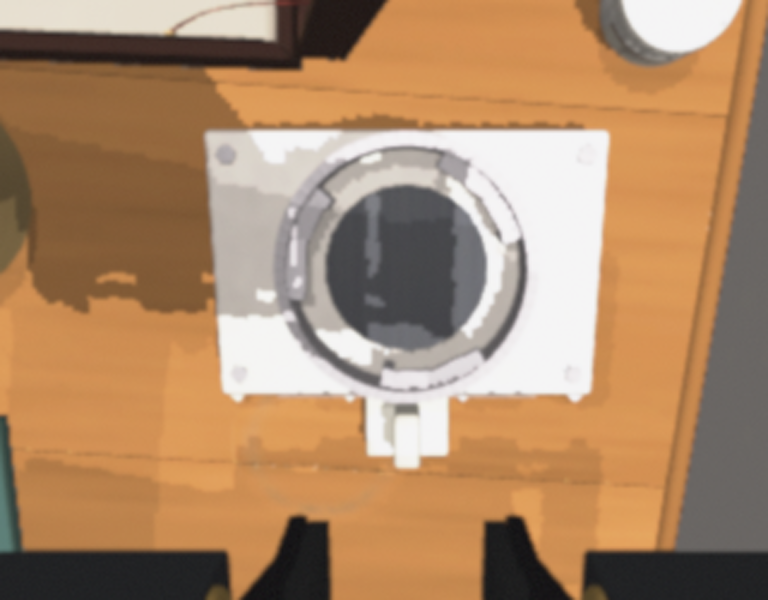

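```bash
python3 - <<'E'
from h import *
w=np.load('w2.npy',allow_pickle=True).item(); s=capture('scene'); w9=np.load('w9.npy',allow_pickle=True).item()
# sill edge along x: rows (y,z) from rays:  (y-oy)*dz-(z-oz)*dy=0
A=[];b=[]
for p,pts in ((w,[(518,20),(500,120),(491,200)]),(s,[(78,80),(95,180),(122,300)])):
    for q in pts:
        o,d=ray(p,*q); A.append([d[2],-d[1]]);b.append(o[1]*d[2]-o[2]*d[1])
        print(q,[np.round(at(p,*q,z)[:2],3).tolist() for z in (0,.15,.3)])
print('sill y,z',np.linalg.lstsq(np.array(A),np.array(b),rcond=None)[0])
t=capture('top');show(t,'cartridge_0',.015,3);show(t,'dust_cap',.017,1)
plan([(.56,-.2,.40,5.9,.5),(.50,-.05,.42,5.9,.5),(.40,.26,.42,10,.5),(.381,.394,.30,16,.5),(.381,.394,.18,16,.5)])
E
```

```text
(518, 20) [[0.742, -0.475], [0.71, -0.392], [0.678, -0.31]]
(500, 120) [[0.613, -0.472], [0.621, -0.39], [0.629, -0.309]]
(491, 200) [[0.492, -0.478], [0.538, -0.394], [0.584, -0.311]]
(78, 80) [[-2.324, -0.333], [-1.487, -0.366], [-0.65, -0.398]]
(95, 180) [[-0.197, -0.457], [0.163, -0.462], [0.523, -0.467]]
(122, 300) [[0.571, -0.488], [0.758, -0.486], [0.946, -0.484]]
sill y,z [-0.46688794  0.0157974 ]
cartridge_0 0.88 [227. 220.  20.  30.] mean [411. 400.] rect [410.6 400. ] [91.8 44.3] 13.7
dust_cap 0.6 [305. 156.  32.  33.] mean [615.8 137.7] rect [617.1 136.7] [ 98.1 101.9] 0.6
[[0.5,-6,-6,-42,-0,0,0],[0.5,-6,-5,-42,-0,0,0],[0.5,-6,-6,-41,-0,0,0],[0.5,-6,-5,-42,-0,0,0],[0.5,-11,-39,-5,-0,0,0],[0.5,-11,-39,-5,-0,0,0],[0.5,-11,-39,-5,-0,0,0],[0.5,-11,-39,-5,-0,0,0],[0.5,-10,-45,0,-0,0,-0.01],[0.5,-9,-46,0,-0,0,-0.01],[0.5,-9,-46,0,-0,0,-0.01],[0.5,-8,-46,0,-0,0,-0.01]]
[[0.5,-8,-46,0,-0,0,-0.01],[0.5,-7,-46,0,-0,0,-0.011],[0.5,-7,-45,0,-0,0,-0.01],[0.5,1,-34,30,-0,0,-0.026],[0.5,2,-34,30,-0,0,-0.026],[0.5,3,-34,30,-0,0,-0.027],[0.5,4,-33,30,-0,0,-0.026],[0.5,-0,-0,40,-0,0,-0],[0.5,-0,-0,40,-0,0,-0],[0.5,-0,-0,40,-0,0,-0]]
end [0.3811 0.3939 0.1804] 22
```

Request:
apply_moves(
  steps=[
    [[0.5,-6,-6,-42,0,0,0],[0.5,-6,-5,-42,0,0,0],[0.5,-6,-6,-41,0,0,0],[0.5,-6,-5,-42,0,0,0],[0.5,-11,-39,-5,0,0,0],[0.5,-11,-39,-5,0,0,0],[0.5,-11,-39,-5,0,0,0],[0.5,-11,-39,-5,0,0,0],[0.5,-10,-45,0,0,0,-0.01],[0.5,-9,-46,0,0,0,-0.01],[0.5,-9,-46,0,0,0,-0.01],[0.5,-8,-46,0,0,0,-0.01]],
  ],
)

```text
time_s: 27.18
tcp_pos: [0.4419, 0.129, 0.4208]
ee_rot: [[0.99, 0.143, 0.001], [0.143, -0.99, 0.0], [0.001, -0.0, -1.0]]
wrist_force: [-0.0, 0.1, 0.7]
gripper_width: 0.501
```

Request:
apply_moves(
  steps=[
    [[0.5,-8,-46,0,0,0,-0.01],[0.5,-7,-46,0,0,0,-0.011],[0.5,-7,-45,0,0,0,-0.01],[0.5,1,-34,30,0,0,-0.026],[0.5,2,-34,30,0,0,-0.026],[0.5,3,-34,30,0,0,-0.027],[0.5,4,-33,30,0,0,-0.026],[0.5,0,0,40,0,0,0],[0.5,0,0,40,0,0,0],[0.5,0,0,40,0,0,0],[0.5,0,0,0,0,0,0],[0.5,0,0,0,0,0,0]],
  ],
)

```text
time_s: 28.68
tcp_pos: [0.382, 0.3949, 0.1823]
ee_rot: [[0.961, 0.276, 0.002], [0.276, -0.961, 0.002], [0.003, -0.001, -1.0]]
wrist_force: [-0.5, 0.4, 0.8]
gripper_width: 0.503
```

```bash
python3 - <<'E'
from h import *
s=sense(); p=capture('wrist'); P=np.array(s['tcp_pos']);R=np.array(s['ee_rot']);print(P.round(4),R.round(3).tolist())
save(p,'w10'); show(p,'cartridge_0',.0155,2)
E
```

```text
[0.382  0.3949 0.1823] [[0.961, 0.276, 0.002], [0.276, -0.961, 0.002], [0.003, -0.001, -1.0]]
cartridge_0 0.76 [295. 110.  44.  94.] mean [411.6 404. ] rect [408.4 403.1] [92.4 39.9] 15.6
cartridge_0 0.41 [ 41.  23. 106. 155.] mean [402.5 615.9] rect [400.3 615.5] [ 72.8 119.5] 74.7
```

View pics/w10.png

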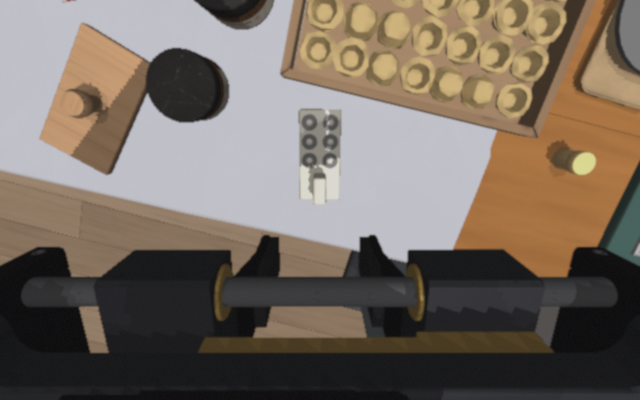

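Request:
apply_moves(
  steps=[
    [[0.5,0,0,40,0,0,0],[0.5,0,0,40,0,0,0],[0.5,0,0,30,0,0,0],[0.5,0,0,20,0,0,0],[0.5,0,0,12,0,0,0],[0.5,0,0,0,0,0,0],[0,0,0,0,0,0,0],[0,0,0,0,0,0,0],[0,0,0,0,0,0,0],[0,0,0,0,0,0,0],[0,0,0,0,0,0,0]],
  ],
)

```text
time_s: 30.15
tcp_pos: [0.3813, 0.3941, 0.0389]
ee_rot: [[0.961, 0.276, 0.0], [0.276, -0.961, 0.0], [0.0, -0.0, -1.0]]
wrist_force: [0.4, -1.2, 1.6]
gripper_width: 0.134
```

Request:
apply_moves(
  steps=[
    [[0,0,0,-10,0,0,0],[0,0,0,-20,0,0,0],[0,0,0,-30,0,0,0],[0,0,0,0,0,0,0]],
  ],
)

```text
time_s: 30.65
tcp_pos: [0.3821, 0.3954, 0.1011]
ee_rot: [[0.961, 0.276, 0.003], [0.276, -0.961, 0.005], [0.004, -0.004, -1.0]]
wrist_force: [-0.5, -1.1, -1.5]
gripper_width: 0.135
```

```bash
python3 - <<'E'
from h import *
s=sense(); print(np.round(s['tcp_pos'],4),np.round(s['ee_rot'],3)[:2,0])
# bay_1 staging was TCP (.4843,-.2290) ; bay_2 = + R(5.9)*(0,54)
a=np.radians(5.9); q=(.4843-.054*np.sin(a),-.2290+.054*np.cos(a)); print(q)
plan([(.40,.33,.40,12,0),(.50,-.05,.40,5.9,0),(*q,.40,5.9,0),(*q,.055,5.9,0)])
E
```

```text
[0.3821 0.3954 0.1011] [0.961 0.276]
(np.float64(0.47874920301348867), np.float64(-0.1752860478756726))
[[0,0,10,-43,-0.001,-0.001,0.01],[0,0,9,-43,-0.001,-0.001,0.01],[0,0,10,-43,-0,-0,0.01],[0,0,10,-43,-0.001,-0.001,0.01],[0,1,9,-42,-0,-0,0.01],[0,0,10,-42,-0.001,-0.001,0.01],[0,1,9,-43,-0,-0,0.01],[0,2,49,-0,-0,-0,0.013],[0,3,49,-0,-0,-0,0.013],[0,4,49,-0,-0,-0,0.013],[0,4,49,-0,-0,-0,0.014],[0,5,49,-0,-0,-0,0.013]]
[[0,6,49,-0,-0,-0,0.014],[0,6,49,-0,-0,-0,0.013],[0,7,48,-0,-0,-0,0.014],[0,-11,41,-0,-0,-0,-0],[0,-12,41,-0,-0,-0,-0],[0,-11,41,-0,-0,-0,-0],[0,-0,-0,49,-0,-0,-0],[0,-0,-0,49,-0,-0,-0],[0,-0,-0,49,-0,-0,-0],[0,-0,-0,49,-0,-0,-0],[0,-0,-0,50,-0,-0,-0],[0,-0,-0,49,-0,-0,-0]]
[[0,-0,-0,50,-0,-0,-0]]
end [ 0.4791 -0.1755  0.0549] 25
```

Request:
apply_moves(
  steps=[
    [[0,0,10,-43,0,0,0.01],[0,0,9,-43,0,0,0.01],[0,0,10,-43,0,0,0.01],[0,0,10,-43,0,0,0.01],[0,1,9,-42,0,0,0.01],[0,0,10,-42,0,0,0.01],[0,1,9,-43,0,0,0.01],[0,2,49,0,0,0,0.013],[0,3,49,0,0,0,0.013],[0,4,49,0,0,0,0.013],[0,4,49,0,0,0,0.014],[0,5,49,0,0,0,0.013]],
  ],
)

```text
time_s: 32.15
tcp_pos: [0.4617, 0.0903, 0.3964]
ee_rot: [[0.99, 0.143, -0.002], [0.143, -0.99, -0.0], [-0.002, 0.0, -1.0]]
wrist_force: [1.2, -0.1, -1.3]
gripper_width: 0.139
```

Request:
apply_moves(
  steps=[
    [[0,6,49,0,0,0,0.014],[0,6,49,0,0,0,0.013],[0,7,48,0,0,0,0.014],[0,-11,41,0,0,0,0],[0,-12,41,0,0,0,0],[0,-11,41,0,0,0,0],[0,0,0,49,0,0,0],[0,0,0,49,0,0,0],[0,0,0,49,0,0,0],[0,0,0,49,0,0,0],[0,0,0,50,0,0,0],[0,0,0,30,0,0,0]],
  ],
)

```text
time_s: 33.65
tcp_pos: [0.4761, -0.1761, 0.1181]
ee_rot: [[0.995, 0.101, -0.006], [0.101, -0.995, 0.001], [-0.006, -0.002, -1.0]]
wrist_force: [0.9, -0.8, -0.5]
gripper_width: 0.137
```

Request:
apply_moves(
  steps=[
    [[0,0,0,30,0,0,0],[0,0,0,20,0,0,0],[0,0,0,10,0,0,0],[0,0,0,0,0,0,0],[0,0,0,0,0,0,0],[0,0,0,0,0,0,0]],
  ],
)

```text
time_s: 34.4
tcp_pos: [0.479, -0.1764, 0.0624]
ee_rot: [[0.995, 0.102, 0.002], [0.102, -0.995, -0.0], [0.002, 0.0, -1.0]]
wrist_force: [0.4, -0.2, -0.9]
gripper_width: 0.134
```

```bash
python3 - <<'E'
from h import *
s=sense(); p=capture('wrist'); P=np.array(s['tcp_pos']);R=np.array(s['ee_rot']);print(P.round(4),R.round(3).tolist(),np.round(s['wrist_force'],1))
save(p,'w11'); im=p['color'][:220,160:480,::-1]; cv2.imwrite('pics/w11c.png',cv2.resize(im,None,fx=2.4,fy=2.4,interpolation=cv2.INTER_CUBIC))
E
```

```text
[ 0.479  -0.1764  0.0624] [[0.995, 0.102, 0.002], [0.102, -0.995, -0.0], [0.002, 0.0, -1.0]] [ 0.4 -0.2 -0.9]
```

View pics/w11c.png

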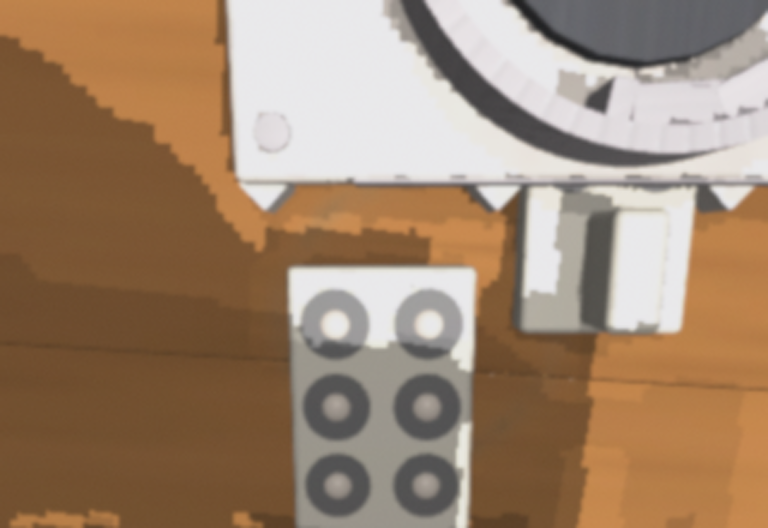

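Request:
apply_moves(
  steps=[
    [[0,0,0,12,0,0,0],[0,0,0,10,0,0,0],[0,0,0,2,0,0,0],[0,0,0,0,0,0,0],[0,6,0,0,0,0,0],[0,6,0,0,0,0,0],[0,6,0,0,0,0,0],[0,6,0,0,0,0,0],[0,6,0,0,0,0,0],[0,0,0,0,0,0,0]],
  ],
)

```text
time_s: 35.7
tcp_pos: [0.5093, -0.1732, 0.0374]
ee_rot: [[0.995, 0.102, 0.001], [0.102, -0.995, -0.0], [0.001, 0.0, -1.0]]
wrist_force: [0.7, 0.1, -1.1]
gripper_width: 0.132
```

Request:
apply_moves(
  steps=[
    [[0,6,0,0,0,0,0],[0,6,0,0,0,0,0],[0,6,0,0,0,0,0],[0,6,0,0,0,0,0],[0,6,0,0,0,0,0],[0,5,0,0,0,0,0],[0,0,0,0,0,0,0]],
  ],
)

```text
time_s: 36.58
tcp_pos: [0.5435, -0.1697, 0.0375]
ee_rot: [[0.995, 0.102, 0.0], [0.102, -0.995, -0.0], [0.0, 0.0, -1.0]]
wrist_force: [0.6, 0.5, -1.6]
gripper_width: 0.134
```

Request:
apply_moves(
  steps=[
    [[0,3,0,0,0,0,0],[0,2,0,0,0,0,0],[0,2,0,0,0,0,0],[0,0,0,0,0,0,0]],
  ],
)

```text
time_s: 37.08
tcp_pos: [0.5502, -0.169, 0.0375]
ee_rot: [[0.995, 0.102, -0.0], [0.102, -0.995, -0.0], [-0.0, 0.0, -1.0]]
wrist_force: [0.5, -0.1, -1.6]
gripper_width: 0.134
```

Bay_1 home was at 0.5559, so about 0.5505 is expected here; press further until force.

Request:
apply_moves(
  steps=[
    [[0,2,0,0,0,0,0],[0,2,0,0,0,0,0],[0,0,0,0,0,0,0]],
  ],
)

```text
time_s: 37.45
tcp_pos: [0.5504, -0.1689, 0.0374]
ee_rot: [[0.995, 0.101, -0.008], [0.101, -0.995, 0.0], [-0.008, -0.001, -1.0]]
wrist_force: [-7.6, -0.1, 4.2]
gripper_width: 0.135
```

Request:
apply_moves(
  steps=[
    [[0,1,0,0,0,0,0],[0,0,0,0,0,0,0]],
  ],
)

```text
time_s: 37.7
tcp_pos: [0.5505, -0.1689, 0.0374]
ee_rot: [[0.995, 0.101, -0.01], [0.101, -0.995, 0.0], [-0.01, -0.001, -1.0]]
wrist_force: [-9.5, -0.3, 6.9]
gripper_width: 0.138
```

Request:
apply_moves(
  steps=[
    [[0.4,-4,0,0,0,0,0],[0.4,0,0,0,0,0,0],[0.4,0,0,0,0,0,0],[0.4,0,0,-15,0,0,0],[0.4,0,0,-40,0,0,0],[0.4,-10,10,-50,0,0,0],[0.8,-20,15,-50,0,0,0],[0.8,-20,15,-50,0,0,0],[0.8,-20,10,-50,0,0,0],[0.8,-10,10,-20,0,0,0],[0.8,0,0,0,0,0,0],[0.8,0,0,0,0,0,0]],
  ],
)

```text
time_s: 39.2
tcp_pos: [0.4773, -0.2362, 0.3116]
ee_rot: [[0.995, 0.102, -0.001], [0.102, -0.995, 0.001], [-0.001, -0.001, -1.0]]
wrist_force: [0.1, -0.3, -0.4]
gripper_width: 0.793
```

```bash
python3 - <<'E'
from h import *
s=sense(); p=capture('wrist'); P=np.array(s['tcp_pos']);R=np.array(s['ee_rot']);print(P.round(4))
save(p,'w12'); show(p,'cartridge_0',.014,3); hm=show(p,'head',.035,1)
show(p,'dispenser',.025,1)
w=np.load('w9.npy',allow_pickle=True).item()
# rectified collar, dispenser frame, z=.052, from w9
def rect(p,z,cx,cy,yaw,half,n):
    g=np.linspace(half,-half,n); X,Y=np.meshgrid(g,g,indexing='ij'); a=np.radians(yaw)
    W=np.stack([cx+np.cos(a)*X-np.sin(a)*Y,cy+np.sin(a)*X+np.cos(a)*Y,np.full_like(X,z)],-1)
    uv=proj(p,W.reshape(-1,3)).reshape(n,n,2).astype(np.float32)
    return cv2.remap(p['color'],uv[...,0],uv[...,1],cv2.INTER_CUBIC)[:,:,::-1]
a=rect(w,.052,.634,-.2142,5.9,.065,400).copy()
for k in range(0,360,30):
    t=np.radians(k); cv2.putText(a,str(k),(int(188-185*np.sin(t)),int(203-185*np.cos(t))),0,.4,(0,0,255),1)
cv2.circle(a,(200,200),int(.05/.13*400),(0,255,0),1)
b=rect(p,.035,.41,-.24,0,.12,400)
cv2.imwrite('pics/cmp.png',np.hstack([a,b]))
E
```

```text
[ 0.4773 -0.2362  0.3116]
cartridge_0 0.91 [298.  83.  36.  29.] mean [ 559.6 -221.7] rect [ 559.4 -222. ] [32.4 39.3] 5.8
cartridge_0 0.76 [256.  82.  34.  31.] mean [ 554.4 -168.4] rect [ 554.5 -168.4] [33.6 42.9] 5.8
head 0.91 [255. 185. 117.  57.] mean [ 410.1 -254.1] rect [ 408.9 -234.2] [ 78.7 166.1] 5.8
dispenser 0.78 [240.   3. 150.  84.] mean [ 624.1 -214.9] rect [ 620.6 -215.6] [ 98.9 173.1] 5.8
```

View pics/cmp.png

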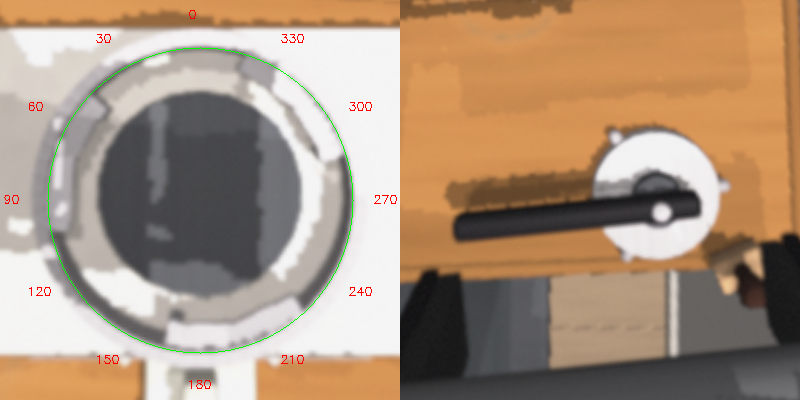

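```bash
python3 - <<'E'
from h import *
p=capture('wrist'); T=np.array(p['T']);o=T[:3,3]
def pt(c,r,z):
    w=np.array([.41+.12*(1-2*r/399),-.24+.12*(1-2*(c-400)/399),.035]); return (o+(w-o)*(z-o[2])/(w[2]-o[2]))[:2]
d=pt(656,195,.016); n=pt(700,203,.044); f=pt(455,228,.044); u=(f-n)/np.linalg.norm(f-n)
print('disc',d.round(4),'near',n.round(4),'far',f.round(4),np.linalg.norm(f-n).round(4),'ang',np.degrees(np.arctan2(u[1],u[0])).round(1),'axis from bar',(n+.025*u).round(4),(f-.125*u).round(4))
E
```

```text
disc [ 0.4062 -0.2761] near [ 0.4111 -0.2989] far [ 0.3964 -0.1547] 0.145 ang 95.8 axis from bar [ 0.4085 -0.274 ] [ 0.409 -0.279]
```

```bash
python3 - <<'E'
from h import *
plan([(.406,-.261,.22,-84.2,.5),(.406,-.261,.10,-84.2,.5),(.406,-.261,.06,-84.2,.5,20)])
E
```

```text
[[0.5,-7,2,8,0,0,0.143],[0.5,-6,2,8,0,0,0.143],[0.5,-6,3,8,0,0,0.143],[0.5,-5,4,8,0,0,0.143],[0.5,-5,5,9,0,0,0.143],[0.5,-4,6,8,0,0,0.143],[0.5,-3,6,9,0,0,0.143],[0.5,-2,7,8,0,0,0.143],[0.5,-2,7,9,0.001,0,0.143],[0.5,-0,7,8,0.001,0.001,0.143],[0.5,0,6,9,0,0,0.142],[0.5,0,0,40,0,0,0]]
[[0.5,0,0,40,0,0,0],[0.5,0,0,40,0,0,0],[0.5,0,0,20,0,0,0],[0.5,0,0,20,0,0,0]]
end [ 0.4064 -0.2606  0.0595] 16
```

Request:
apply_moves(
  steps=[
    [[0.5,-7,2,8,0,0,0.143],[0.5,-6,2,8,0,0,0.143],[0.5,-6,3,8,0,0,0.143],[0.5,-5,4,8,0,0,0.143],[0.5,-5,5,9,0,0,0.143],[0.5,-4,6,8,0,0,0.143],[0.5,-3,6,9,0,0,0.143],[0.5,-2,7,8,0,0,0.143],[0.5,-2,7,9,0,0,0.143],[0.5,0,7,8,0,0,0.143],[0.5,0,6,9,0,0,0.142],[0.5,0,0,0,0,0,0]],
  ],
)

```text
time_s: 40.95
tcp_pos: [0.4058, -0.2608, 0.2196]
ee_rot: [[0.102, -0.995, -0.002], [-0.995, -0.102, 0.001], [-0.001, 0.002, -1.0]]
wrist_force: [-0.2, 0.7, 0.5]
gripper_width: 0.503
```

```bash
python3 - <<'E'
from h import *
s=sense(); p=capture('wrist'); P=np.array(s['tcp_pos']);R=np.array(s['ee_rot']);print(P.round(4),R.round(3).tolist(),np.round(s['joints'],0))
save(p,'w13'); show(p,'head',.016,1)
plan([(.406,-.261,.10,-84.2,.5),(.406,-.261,.06,-84.2,.5,20)])
E
```

```text
[ 0.4058 -0.2608  0.2196] [[0.102, -0.995, -0.002], [-0.995, -0.102, 0.001], [-0.001, 0.002, -1.0]] [-13.   9. -21.  -0. -60.  19.]
head 0.94 [282. 120.  73. 157.] mean [ 404.4 -259.2] rect [ 403.9 -231.5] [ 80.7 184.6] 1.7
[[0.5,-0,0,40,0,-0,0.001],[0.5,-0,0,40,0,-0,0.001],[0.5,-0,1,41,0,-0,0],[0.5,-0,-0,20,0,-0,0],[0.5,-0,-0,20,0,-0,0]]
end [ 0.4059 -0.2612  0.0596] 5
```

View pics/w13.png

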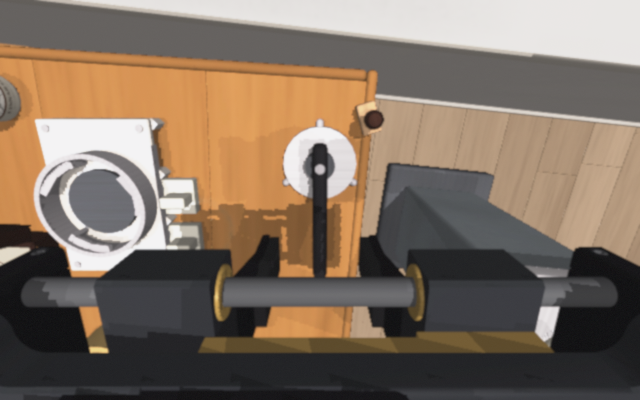

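Request:
apply_moves(
  steps=[
    [[0.5,0,0,40,0,0,0],[0.5,0,0,40,0,0,0],[0.5,0,0,41,0,0,0],[0.5,0,0,20,0,0,0],[0.5,0,0,20,0,0,0],[0.5,0,0,19,0,0,0],[0.5,0,0,0,0,0,0],[0,0,0,0,0,0,0],[0,0,0,0,0,0,0],[0,0,0,0,0,0,0],[0,0,0,0,0,0,0],[0,0,0,0,0,0,0]],
  ],
)

```text
time_s: 42.55
tcp_pos: [0.4063, -0.2612, 0.0412]
ee_rot: [[0.101, -0.995, 0.0], [-0.995, -0.101, -0.0], [0.0, 0.0, -1.0]]
wrist_force: [-3.3, 0.9, 5.8]
gripper_width: 0.282
```

Request:
apply_moves(
  steps=[
    [[0,0,0,-10,0,0,0],[0,0,0,-30,0,0,0],[0,0,0,-40,0,0,0],[0,0,0,-40,0,0,0],[0,0,0,0,0,0,0],[0,0,0,0,0,0,0]],
  ],
)

```text
time_s: 43.3
tcp_pos: [0.4055, -0.2604, 0.1596]
ee_rot: [[0.1, -0.995, -0.001], [-0.995, -0.1, 0.001], [-0.002, 0.001, -1.0]]
wrist_force: [-0.1, 0.5, -3.6]
gripper_width: 0.278
```

```bash
python3 - <<'E'
from h import *
s=sense(); P=np.array(s['tcp_pos']);R=np.array(s['ee_rot']);print(P.round(4),R.round(3).tolist(),np.round(s['wrist_force'],1),np.round(s['moment'],2))
plan([(*P[:2],.25,-84.2,0),(.53,-.22,.25,20.9,0),(.620,-.2196,.18,20.9,0)])
E
```

```text
[ 0.4055 -0.2604  0.1596] [[0.1, -0.995, -0.001], [-0.995, -0.1, 0.001], [-0.002, 0.001, -1.0]] [-0.1  0.5 -3.6] [ 0.21 -0.02  0.  ]
[[0,-0,0,-45,0.001,0.001,-0],[0,-0,0,-45,0,0.001,-0.001],[0,-2,-11,-0,0,-0,-0.153],[0,-1,-11,-0,0,-0,-0.153],[0,1,-11,-0,0,0,-0.153],[0,3,-11,-0,0,0,-0.153],[0,4,-10,-0,0,0,-0.153],[0,6,-9,-0,0,0,-0.153],[0,7,-8,-0,0,0,-0.153],[0,8,-7,-0,0,0,-0.153],[0,9,-6,-0,0,0,-0.153],[0,10,-4,-0,0,0,-0.152]]
[[0,10,-3,-0,0,0,-0.153],[0,11,-1,-0,0,0,-0.152],[0,28,10,23,0,0,-0],[0,28,11,23,0,0,-0],[0,29,10,24,0,0,-0]]
end [ 0.6203 -0.2191  0.1796] 17
```

Request:
apply_moves(
  steps=[
    [[0,0,0,40,0,0,0],[0,0,0,40,0,0,0],[0,0,0,25,0,0,0],[0,0,0,8,0,0,0],[0,0,0,4,0,0,0],[0,0,0,0,0,0,0],[0,0,0,0,0,0,0]],
  ],
)

```text
time_s: 44.18
tcp_pos: [0.4072, -0.2612, 0.0444]
ee_rot: [[0.101, -0.995, 0.002], [-0.995, -0.101, -0.001], [0.001, -0.002, -1.0]]
wrist_force: [-0.3, -0.0, -3.0]
gripper_width: 0.276
```

Request:
apply_moves(
  steps=[
    [[0,0,0,2,0,0,0],[0,0,0,2,0,0,0],[0,0,0,0,0,0,0],[0.5,0,0,0,0,0,0],[0.5,0,0,0,0,0,0],[0.5,0,0,0,0,0,0],[0.5,-8,0,-1,0,0,0],[0.5,-7,0,-1,0,0,0],[0.5,0,0,0,0,0,0]],
  ],
)

```text
time_s: 45.3
tcp_pos: [0.4049, -0.2455, 0.0416]
ee_rot: [[0.102, -0.995, -0.0], [-0.995, -0.102, 0.0], [-0.0, 0.0, -1.0]]
wrist_force: [-0.4, 0.3, -1.1]
gripper_width: 0.505
```

Request:
apply_moves(
  steps=[
    [[0.1,0,0,0,0,0,0],[0,0,0,0,0,0,0],[0,0,0,0,0,0,0],[0,0,0,0,0,0,0],[0,0,0,0,0,0,0]],
  ],
)

```text
time_s: 45.92
tcp_pos: [0.4051, -0.2462, 0.0415]
ee_rot: [[0.101, -0.995, 0.0], [-0.995, -0.101, -0.0], [0.0, -0.0, -1.0]]
wrist_force: [0.7, -0.6, -0.3]
gripper_width: 0.181
```

Request:
apply_moves(
  steps=[
    [[0,0,0,-10,0,0,0],[0,0,0,-30,0,0,0],[0,0,0,-40,0,0,0],[0,0,0,-40,0,0,0],[0,0,0,-40,0,0,0],[0,0,0,-45,0,0,0],[0,0,0,0,0,0,0],[0,0,0,0,0,0,0],[0,0,0,0,0,0,0]],
  ],
)

```text
time_s: 47.05
tcp_pos: [0.4037, -0.2457, 0.2448]
ee_rot: [[0.1, -0.995, -0.004], [-0.995, -0.1, 0.001], [-0.002, 0.004, -1.0]]
wrist_force: [-0.6, 0.7, -4.4]
gripper_width: 0.183
```

```bash
python3 - <<'E'
from h import *
s=sense(); P=np.array(s['tcp_pos']);R=np.array(s['ee_rot']);print(P.round(4),R.round(3).tolist(),np.round(s['wrist_force'],1),s['gripper_width'])
p=capture('wrist'); save(p,'w14'); m=masks_of(p,'head')[0]; print(m['confidence'],m['box'])
im=p['color'][100:340,200:440,::-1]; cv2.imwrite('pics/w14c.png',cv2.resize(im,None,fx=2.4,fy=2.4,interpolation=cv2.INTER_CUBIC))
E
```

```text
[ 0.4037 -0.2457  0.2448] [[0.1, -0.995, -0.004], [-0.995, -0.1, 0.001], [-0.002, 0.004, -1.0]] [-0.6  0.7 -4.4] 0.18327465933174336
0.71 [248.0, 105.6, 140.8, 233.5]
```

View pics/w14c.png

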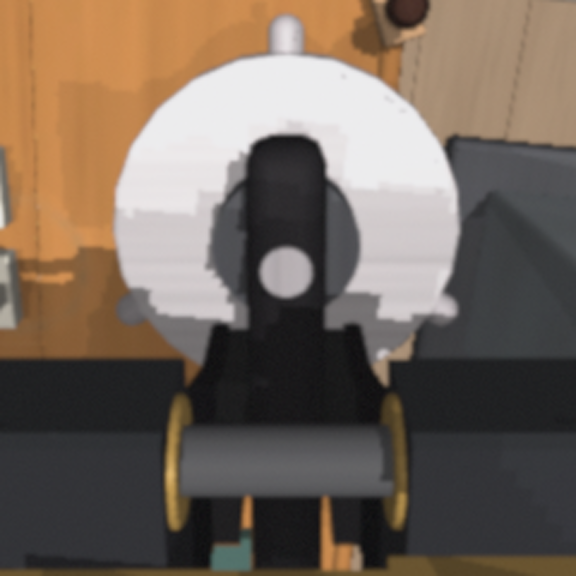

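```bash
python3 - <<'E'
from h import *
s=sense(); P=np.array(s['tcp_pos']);R=np.array(s['ee_rot']);p=capture('wrist')
f=lambda u,v,h:np.round((R.T@(at(p,200+u/2.4,100+v/2.4,P[2]+h)-P))[:2]*1000,1)
print('dot',f(286,272,.0025),'L',f(115,222,-.0255),'R',f(460,222,-.0255),'top',f(287,52,-.0255),'pin tip',f(287,15,-.0295),'bar end',f(287,135,.0025))
# height of the disc from its apparent pins
print('pins',f(118,308,-.0295),f(458,310,-.0295))
E
```

```text
dot [29.6  0.5] L [ 32.1 -38.3] R [32.  40.1] top [69.6  0.8] pin tip [77.2  0.8] bar end [56.3  0.7]
pins [  9.6 -39.8] [ 8.9 42. ]
```

```bash
python3 - <<'E'
from h import *
plan([(.52,-.225,.25,20.9,0),(.606,-.224,.16,20.9,0)])
E
```

```text
[[0,-1,-10,-0,0,0,-0.153],[0,1,-10,-0,0,0,-0.153],[0,2,-9,-0,0,0,-0.153],[0,4,-9,-1,0,0,-0.153],[0,5,-8,-0,-0,0,-0.153],[0,6,-8,-1,-0,0,-0.153],[0,7,-7,-0,-0,0,-0.153],[0,8,-5,-1,-0,0.001,-0.153],[0,9,-4,-0,-0,0,-0.153],[0,10,-3,-1,-0,0.001,-0.153],[0,10,-1,-0,-0,0,-0.152],[0,9,0,-1,-0,0,-0.153]]
[[0,27,10,30,-0,0,0],[0,27,10,30,-0,0,0],[0,27,10,30,-0,0,0]]
end [ 0.6061 -0.2237  0.1601] 15
```

Request:
apply_moves(
  steps=[
    [[0,-1,-10,0,0,0,-0.153],[0,1,-10,0,0,0,-0.153],[0,2,-9,0,0,0,-0.153],[0,4,-9,-1,0,0,-0.153],[0,5,-8,0,0,0,-0.153],[0,6,-8,-1,0,0,-0.153],[0,7,-7,0,0,0,-0.153],[0,8,-5,-1,0,0,-0.153],[0,9,-4,0,0,0,-0.153],[0,10,-3,-1,0,0,-0.153],[0,10,-1,0,0,0,-0.152],[0,9,0,-1,0,0,-0.153]],
  ],
)

```text
time_s: 48.7
tcp_pos: [0.5203, -0.2247, 0.2505]
ee_rot: [[0.932, 0.362, -0.002], [0.362, -0.932, 0.0], [-0.002, -0.001, -1.0]]
wrist_force: [0.3, 0.3, -3.2]
gripper_width: 0.181
```

Request:
apply_moves(
  steps=[
    [[0,27,10,30,0,0,0],[0,27,10,30,0,0,0],[0,27,10,30,0,0,0],[0,0,0,0,0,0,0],[0,0,0,0,0,0,0],[0,0,0,0,0,0,0]],
  ],
)

```text
time_s: 49.45
tcp_pos: [0.6066, -0.2241, 0.163]
ee_rot: [[0.934, 0.357, 0.002], [0.357, -0.934, -0.001], [0.002, 0.001, -1.0]]
wrist_force: [-0.6, 0.3, -3.3]
gripper_width: 0.181
```

```bash
python3 - <<'E'
from h import *
s=sense(); P=np.array(s['tcp_pos']);R=np.array(s['ee_rot']);print(P.round(4),R.round(3).tolist(),np.round(s['wrist_force'],1),s['gripper_width'])
p=capture('wrist'); save(p,'w15')
im=p['color'][0:300,120:520,::-1].copy()
t=np.linspace(0,2*np.pi,200); q=lambda r,c,z:proj(p,np.c_[c[0]+r*np.cos(t),c[1]+r*np.sin(t),np.full(200,z)])
ax=P+R@np.array([.0297,.0006,0])
print('axis',ax.round(4))
big=cv2.resize(im,None,fx=2,fy=2,interpolation=cv2.INTER_CUBIC)
for r,c,z,col in ((.055,(.634,-.2142),.052,(0,255,0)),(.050,(.634,-.2142),.052,(0,255,0)),(.04,ax[:2],P[2]-.0255,(0,0,255))):
    cv2.polylines(big,[((q(r,c,z)-[120,0])*2).astype(np.int32)],True,col,1)
cv2.imwrite('pics/w15c.png',big)
E
```

```text
[ 0.6066 -0.2241  0.163 ] [[0.934, 0.357, 0.002], [0.357, -0.934, -0.001], [0.002, 0.001, -1.0]] [-0.6  0.3 -3.3] 0.18077855001534707
axis [ 0.6345 -0.2141  0.163 ]
```

View pics/w15c.png

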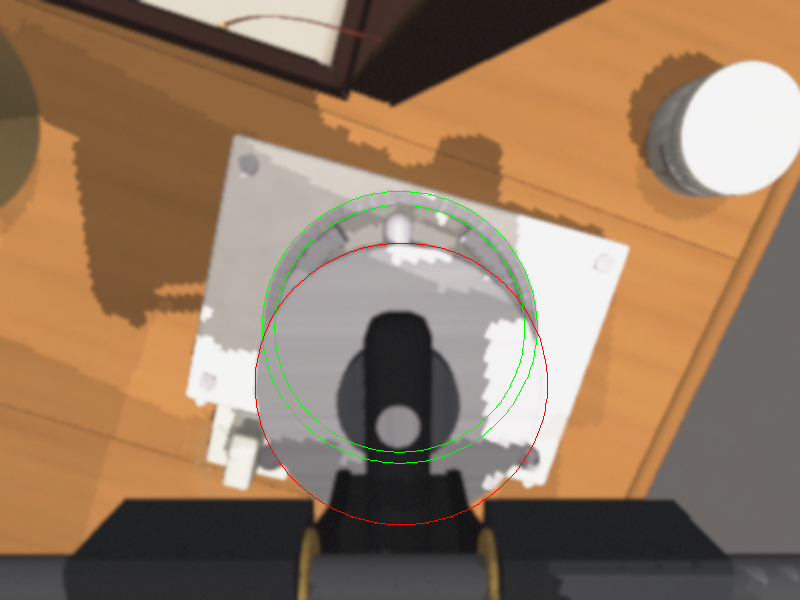

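Request:
apply_moves(
  steps=[
    [[0,-0.5,0,30,0,0,0],[0,0,0,25,0,0,0],[0,0,0,10,0,0,0],[0,0,0,5,0,0,0],[0,0,0,5,0,0,0],[0,0,0,4,0,0,0],[0,0,0,0,0,0,0],[0,0,0,0,0,0,0]],
  ],
)

```text
time_s: 50.5
tcp_pos: [0.6064, -0.2241, 0.0829]
ee_rot: [[0.934, 0.357, 0.001], [0.357, -0.934, -0.0], [0.001, 0.0, -1.0]]
wrist_force: [0.7, 1.0, -2.9]
gripper_width: 0.183
```

Request:
apply_moves(
  steps=[
    [[0,0,0,3,0,0,0],[0,0,0,3,0,0,0],[0,0,0,2,0,0,0],[0,0,0,0,0,0,0],[0,0,0,0,0,0,0]],
  ],
)

```text
time_s: 51.12
tcp_pos: [0.6062, -0.224, 0.0746]
ee_rot: [[0.934, 0.357, 0.0], [0.357, -0.934, -0.0], [0.0, 0.0, -1.0]]
wrist_force: [0.1, 0.8, -1.3]
gripper_width: 0.178
```

Request:
apply_moves(
  steps=[
    [[0.3,0,0,0,0,0,0],[0.3,0,0,0,0,0,0],[0.3,0,0,0,0,0,0],[0.3,-15,0,0,0,0,0],[0.3,-25,0,0,0,0,0],[0.3,-25,0,0,0,0,0],[0.3,0,0,0,0,0,0],[0.3,0,0,0,0,0,0]],
  ],
)

```text
time_s: 52.12
tcp_pos: [0.5457, -0.2475, 0.0749]
ee_rot: [[0.934, 0.357, 0.001], [0.357, -0.934, -0.0], [0.001, 0.001, -1.0]]
wrist_force: [-0.6, 0.2, 0.3]
gripper_width: 0.303
```

```bash
python3 - <<'E'
from h import *
s=sense(); P=np.array(s['tcp_pos']);R=np.array(s['ee_rot']);print(P.round(4),np.round(s['wrist_force'],1))
C=np.array([.634,-.2142]);r=np.linalg.norm(P[:2]-C);f0=np.degrees(np.arctan2(*(P[:2]-C)[::-1]))%360;print(r,f0)
w=[]
for k in np.arange(f0-5,f0-77,-5):
    t=np.radians(k); w.append((C[0]+r*np.cos(t),C[1]+r*np.sin(t),P[2],k-180,.25))
plan(w)
p=capture('wrist');save(p,'w16')
im=p['color'][0:260,120:520,::-1]; cv2.imwrite('pics/w16c.png',im)
E
```

```text
[ 0.5457 -0.2475  0.0749] [-0.6  0.2  0.3]
0.09436381617978905 200.6590901561881
[[0.25,0,-8,-0,0.001,-0.001,0.092],[0.25,1,-8,-0,-0,0,0.087],[0.25,0,-9,-0,-0,0,0.087],[0.25,0,-8,0,-0,0,0.088],[0.25,1,-8,0,-0,0,0.087],[0.25,0,-8,0,-0,0,0.087],[0.25,0,-9,0,-0,0,0.087],[0.25,1,-8,0,-0,0,0.088],[0.25,0,-8,0,-0,0,0.087],[0.25,1,-8,0,-0,0,0.087],[0.25,-0,-9,0,-0,0,0.087],[0.25,0,-8,0,-0,0,0.088]]
[[0.25,1,-8,0,-0,0,0.087],[0.25,0,-8,0,-0,0,0.087],[0.25,0,-8,0,-0,0,0.088]]
end [ 0.5784 -0.1375  0.075 ] 15
```

View pics/w16c.png

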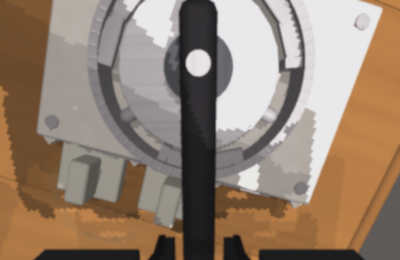

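Request:
apply_moves(
  steps=[
    [[0.25,0,-8,0,0,0,0.09],[0.25,1,-8,0,0,0,0.087],[0.25,0,-9,0,0,0,0.087],[0.25,0,-8,0,0,0,0.088],[0.25,0,0,0,0,0,0]],
  ],
)

```text
time_s: 52.8
tcp_pos: [0.5395, -0.2144, 0.0746]
ee_rot: [[1.0, 0.016, 0.0], [0.016, -1.0, -0.0], [0.0, 0.0, -1.0]]
wrist_force: [0.5, -0.2, -0.7]
gripper_width: 0.248
```

Request:
apply_moves(
  steps=[
    [[0.25,1,-8,0,0,0,0.087],[0.25,0,-8,0,0,0,0.087],[0.25,0,-9,0,0,0,0.087],[0.25,1,-8,0,0,0,0.088],[0.25,0,0,0,0,0,0]],
  ],
)

```text
time_s: 53.42
tcp_pos: [0.5453, -0.1824, 0.0745]
ee_rot: [[0.945, -0.327, 0.0], [-0.327, -0.945, -0.0], [0.0, -0.0, -1.0]]
wrist_force: [0.1, -0.1, 0.1]
gripper_width: 0.251
```

Request:
apply_moves(
  steps=[
    [[0.25,0,-8,0,0,0,0.087],[0.25,1,-8,0,0,0,0.087],[0.25,0,-9,0,0,0,0.087],[0.25,0,0,0,0,0,0]],
  ],
)

```text
time_s: 53.92
tcp_pos: [0.5561, -0.1604, 0.0744]
ee_rot: [[0.829, -0.559, -0.0], [-0.559, -0.829, -0.0], [-0.0, 0.0, -1.0]]
wrist_force: [0.6, 0.5, -0.4]
gripper_width: 0.251
```

```bash
python3 - <<'E'
from h import *
p=capture('wrist'); save(p,'w17'); g=p['color'].max(2)
for v in (150,200,230,245):
    x=np.nonzero(g[v,250:390]<60)[0]+250; print(v,x.min() if len(x) else None,x.max() if len(x) else None,len(x))
for m in masks_of(p,'head')[:1]: print(m['confidence'],m['box'])
E
```

```text
150 304 335 32
200 306 337 32
230 307 337 31
245 280 358 70
0.65 [237.0, 0.0, 155.3, 318.2]
```

Request:
apply_moves(
  steps=[
    [[0.25,0,-8,0,0,0,0.087],[0.25,1,-8,0,0,0,0.087],[0.25,0,-4,0,0,0,0.044],[0.25,0,0,0,0,0,0]],
  ],
)

```text
time_s: 54.52
tcp_pos: [0.5683, -0.1455, 0.0742]
ee_rot: [[0.687, -0.727, -0.002], [-0.727, -0.687, 0.0], [-0.001, 0.001, -1.0]]
wrist_force: [-1.4, -0.5, -0.3]
gripper_width: 0.249
```

Request:
apply_moves(
  steps=[
    [[0.25,0,-4,0,0,0,0.044],[0.25,0,-4,0,0,0,0.044],[0.25,0,0,0,0,0,0]],
  ],
)

```text
time_s: 54.9
tcp_pos: [0.5745, -0.1401, 0.0744]
ee_rot: [[0.621, -0.784, -0.001], [-0.784, -0.621, 0.0], [-0.001, 0.001, -1.0]]
wrist_force: [-1.5, -0.8, -0.7]
gripper_width: 0.248
```

Request:
apply_moves(
  steps=[
    [[0.25,0,-4,0,0,0,0.044],[0.25,0,0,0,0,0,0]],
  ],
)

```text
time_s: 55.15
tcp_pos: [0.5779, -0.1375, 0.0745]
ee_rot: [[0.586, -0.811, -0.0], [-0.811, -0.586, 0.0], [-0.0, 0.0, -1.0]]
wrist_force: [-2.4, -0.3, -0.6]
gripper_width: 0.248
```

Request:
apply_moves(
  steps=[
    [[0.25,0,-4,0,0,0,0.044],[0.25,0,0,0,0,0,0]],
  ],
)

```text
time_s: 55.4
tcp_pos: [0.5813, -0.1351, 0.0745]
ee_rot: [[0.549, -0.836, 0.0], [-0.836, -0.549, 0.0], [-0.0, -0.0, -1.0]]
wrist_force: [-1.1, -0.2, -0.9]
gripper_width: 0.248
```

```bash
python3 - <<'E'
from h import *
s=sense();P=np.array(s['tcp_pos']);p=capture('wrist'); save(p,'w18'); g=p['color'].max(2); C=np.array([.634,-.2142])
c=[]
for v in (60,100,150,200,230):
    x=np.nonzero(g[v,280:360]<60)[0]+280; c.append(at(p,(x.min()+x.max())/2,v,.072)[:2] if len(x) else [np.nan]*2); print(v,x.min(),x.max(),len(x))
c=np.array(c);d=c[-1]-c[2];print('handle ang from bar',np.degrees(np.arctan2(d[1],d[0])),'r',np.linalg.norm(P[:2]-C),'tcp ang',np.degrees(np.arctan2(*(P[:2]-C)[::-1])))
E
```

```text
60 294 330 11
100 298 331 34
150 301 333 33
200 305 335 31
230 307 336 30
handle ang from bar 126.43805582468764 r 0.09504762216485296 tcp ang 123.69679065091219
```

Request:
apply_moves(
  steps=[
    [[0.25,0,-4,0,0,0,0.044],[0.25,0,0,0,0,0,0]],
  ],
)

```text
time_s: 55.7
tcp_pos: [0.5841, -0.134, 0.0745]
ee_rot: [[0.512, -0.859, -0.001], [-0.859, -0.512, -0.001], [0.0, 0.002, -1.0]]
wrist_force: [-1.5, -5.6, -1.4]
gripper_width: 0.249
```

Request:
apply_moves(
  steps=[
    [[0.25,0,-4,0,0,0,0.044],[0.25,0,0,0,0,0,0]],
  ],
)

```text
time_s: 55.95
tcp_pos: [0.5854, -0.1334, 0.0742]
ee_rot: [[0.474, -0.881, -0.007], [-0.881, -0.474, -0.003], [-0.001, 0.007, -1.0]]
wrist_force: [-4.8, -9.6, 0.2]
gripper_width: 0.247
```

Request:
apply_moves(
  steps=[
    [[0.25,0,-4,0,0,0,0],[0.25,0,0,0,0,0,0],[0.25,0,0,0,0,0,0]],
  ],
)

```text
time_s: 56.32
tcp_pos: [0.586, -0.1329, 0.0737]
ee_rot: [[0.473, -0.881, -0.013], [-0.881, -0.473, -0.004], [-0.003, 0.014, -1.0]]
wrist_force: [-8.5, -14.4, 2.4]
gripper_width: 0.255
```

Request:
apply_moves(
  steps=[
    [[0.25,0,-3,0,0,0,0],[0.25,0,0,0,0,0,0],[0.25,0,0,0,0,0,0]],
  ],
)

```text
time_s: 56.7
tcp_pos: [0.5864, -0.1325, 0.0734]
ee_rot: [[0.473, -0.881, -0.019], [-0.881, -0.473, -0.005], [-0.004, 0.019, -1.0]]
wrist_force: [-12.6, -17.2, 3.5]
gripper_width: 0.254
```

```bash
python3 - <<'E'
from h import *
s=sense();P=np.array(s['tcp_pos']);R=np.array(s['ee_rot']);p=capture('wrist'); save(p,'w19'); g=p['color'].max(2); C=np.array([.634,-.2142])
c=[]
for z in (.071,.074,.077):
  c=[]
  for v in (120,150,200,230):
    x=np.nonzero(g[v,270:370]<60)[0]+270; c.append(at(p,(x.min()+x.max())/2,v,z)[:2])
  c=np.array(c);d=c[-1]-c[0];e=c.mean(0)-C;print('bar ang',np.degrees(np.arctan2(d[1],d[0])),'mid from axis',np.degrees(np.arctan2(e[1],e[0])),np.linalg.norm(c-C,axis=1).round(4))
print('tcp ang',np.degrees(np.arctan2(*(P[:2]-C)[::-1])), np.degrees(np.arctan2(R[1,0],R[0,0])))
E
```

```text
bar ang 122.66137796890186 mid from axis 121.14921327966094 [0.0231 0.0363 0.06   0.0754]
bar ang 122.66137796890179 mid from axis 121.14647973302475 [0.0229 0.0359 0.0591 0.0742]
bar ang 122.66137796890176 mid from axis 121.14366752708057 [0.0227 0.0354 0.0582 0.0729]
tcp ang 120.23550252629536 -61.78207882522191
```

Request:
apply_moves(
  steps=[
    [[0.3,0,6,0,0,0,0],[0.5,0,3,0,0,0,0],[0.5,0,0,0,0,0,0],[0.5,0,0,0,0,0,0],[0.5,0,0,-20,0,0,0],[0.5,0,0,-40,0,0,0],[0.5,0,0,-50,0,0,0],[0.5,0,0,-50,0,0,0],[0.5,-20,0,-30,0,0,0],[0.5,0,0,0,0,0,0],[0.5,0,0,0,0,0,0]],
  ],
)

```text
time_s: 58.12
tcp_pos: [0.5767, -0.1137, 0.2637]
ee_rot: [[0.473, -0.881, -0.001], [-0.881, -0.473, 0.001], [-0.001, 0.001, -1.0]]
wrist_force: [0.7, 0.1, -0.9]
gripper_width: 0.502
```

```bash
python3 - <<'E'
from h import *
s=sense();P=np.array(s['tcp_pos']);print(P.round(4),np.round(s['wrist_force'],1))
p=capture('wrist'); save(p,'w20'); t=capture('top'); save(t,'t2')
show(p,'cartridge_0',.014,2); show(t,'dust_cap',.017,1); show(t,'cartridge_0',.014,4)
a=cv2.resize(p['color'][:260,140:500,::-1],(415,300)); b=cv2.resize(t['color'][110:290,150:490,::-1],None,fx=2.2,fy=2.2,interpolation=cv2.INTER_CUBIC)
b=b[:,:]; h=np.zeros((300+b.shape[0]-100,max(748,415),3),np.uint8); h[:300,:415]=a; h[300:300+b.shape[0]-100,:b.shape[1]]=b[:b.shape[0]-100]
cv2.imwrite('pics/fin.png',h); print(h.shape)
E
```

```text
[ 0.5767 -0.1137  0.2637] [ 0.7  0.1 -0.9]
cartridge_0 0.97 [362.  74.  38.  37.] mean [ 558.9 -221.7] rect [ 558.5 -221.2] [33.1 40.4] 6.6
cartridge_0 0.9 [338. 118.  35.  42.] mean [ 553.4 -167.6] rect [ 552.5 -167.8] [35.1 39.7] 4.5
dust_cap 0.68 [306. 160.  31.  28.] mean [615.4 135.6] rect [615.5 135.1] [101.4  98.7] 0.6
cartridge_0 0.54 [427. 194.  14.   3.] mean [ 548.4 -228.2] rect [ 549.4 -225.8] [16.3 37.7] 10.2
cartridge_0 0.47 [410. 186.  17.  13.] mean [ 552.4 -167.9] rect [ 552.6 -168.8] [32.3 41. ] 0.6
(596, 748, 3)
```

View pics/fin.png

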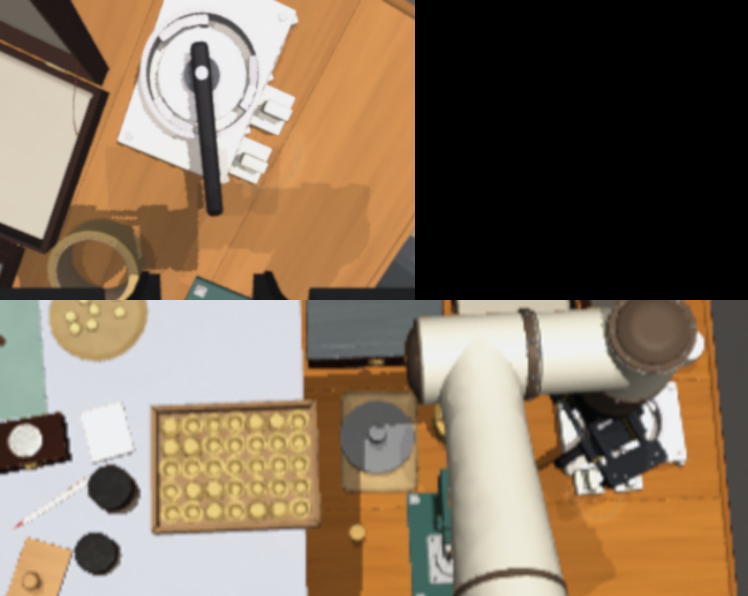

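```bash
python3 -c "
from station import r
print(r.finish_job())"
```

```text
the job is handed in; nothing more can be done
None
```

The job is done as asked and handed in at about 58 s; no verdict was reported.

- **Dust cap:** it is upright on the brass tray. The last images put it at about (0.616, 0.137), roughly 2 mm from the tray's centre.
- **Cartridges:** only two were on the table. I slid one into the middle bay and one into the left bay, each until it met the stop at 8–10 N. About 34 mm of each stays outside, which matches home.
- **Locking head:** I set it in the collar with its pins centred between the lugs, then turned the handle clockwise to a firm stop at about 21 N. The handle now points at about 123° in world terms. I expected about 125°, so it is within tolerance.
- **Other items:** everything I could see in the final pictures was where it started. In the last overhead picture the arm hid part of the press area.

**Checks that fell short**
- My first grip on the head closed on its hub instead of the bar, so I set it back down and gripped again.
- Turning met very little resistance until the last few degrees.
- I did not measure the 3 mm draw-down directly; I inferred it from the handle angle and the hard stop.
- I viewed 18 pictures against a budget of 14, more than the one or two over that were allowed.

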